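Fit the valve key on its flat-sided stem and open the torch gas valve

TASK

Open the gas valve of the bench torch with its loose valve key, which lies on its side on the bench. First stand the key upright on the bench, on its socket end, and let go of it; then take it again from above by its crossbar, line the flat in its socket up with the flat of the valve stem and push it fully home on the stem while the valve is still closed. Then turn it a quarter turn anticlockwise (seen from above) to the stop, leave the key seated on the stem, and do not disturb the bowl, the jar or the cup.

Things in the scene. Friction and masses are not known exactly. Their poses are not given: they have to be found in the camera images.
- key: loose T-shaped key, 0.24 to 0.39 kg, 106 mm long. Origin: centre of the socket's open end; own z runs along the key to the crossbar. z 0-42: aluminium socket block 40 x 40 mm; z 42-94: round neck, diameter 14; z 92-106: crossbar. Starts lying on the block, own y up, axis 20 mm above the bench, bar level, bar end roughly towards the robot. Its mass centre is about 30 mm from the open end.
- key_mark (a point): on the key at own (20, 0, 0) mm: middle of the open end's edge on the long-arm side. The bore, open at the key's z = 0, is 30 mm deep and D-shaped: round, radius 11.2 mm, with one flat 3.9 mm from the axis on this same side (+x).
- key_bar (a point): on the key at own (0, 0, 99) mm: middle of the crossbar's height on the key's axis, where to grip from above. The wooden crossbar runs along own x, is 16 mm wide (y) and 14 high, and reaches 55 mm to +x (long arm, same side as the bore's flat) and 30 mm to -x (short arm).
- valve: fixed gas valve, origin under its centre on the bench. Base plate 150 x 80 x 6 mm (long along own x), brass block 56 x 56 up to 40 mm high, copper pipes (up to 31 mm high) to both ends along own x; on top a round steel collar, diameter 52, top at 46 mm. The stem stands up from the collar's middle.
- stem_seat (a point): centre of the collar's top, 46 mm above the bench; axes turn with the stem: z up, x towards the stem's flat. The steel stem rises 26 mm above it (top 4 mm bevelled), D-shaped: round, radius 10 mm, one flat 3 mm from the axis on own +x. With the key fully home its open end rests on the collar, its origin is here and its x agrees with this x.
- stem_mark (a point): 20 mm from stem_seat along own +x, at the collar's top (nothing is drawn there): the direction of the stem's flat. Meets key_mark when the key is home.
- stem (a joint): turn of the stem, rad: 0 closed (flat towards the valve's own -y, across the pipe), grows anticlockwise seen from above, stop at 1.57 fully open (flat towards the valve's own +x, along the pipe). Friction about 0.12 N m; stays where it is left; starts at 0. The key has up to 0.25 rad of play on the stem: turn it that much further.
- bowl: bystander: steel bowl, diameter 110, 45 mm high, origin under its centre
- jar: bystander: closed green glass jar, diameter 60, 80 mm high, origin under its centre
- beaker: bystander: white ceramic cup without a handle, rim diameter 64, 70 mm high, origin under its centre
Things that resemble listed ones, but are neither listed nor needed, are in the scene too. Leave any orange or yellow look-alike of the key alone.

How it is judged:
By the outcome, as a careful person would: the job done as asked, in the order asked, and still so for the second after the job is handed in, with the robot touching nothing.
It also fails if it takes over 72 s, if anything falls off the work surface, if the arm or the gripper's body presses on something with over 40 N, if the wrist force passes 120 N, or if a joint passes its speed limit or range.

ROBOT

A 6-joint arm with a two-finger parallel gripper is mounted at the origin on the work surface. World frame = base frame: x ahead of the robot, y to its left, z up, the work surface at z = 0. Lengths are in m, angles in degrees, forces in N, time in s.
With the tool pointing down it reaches from about 0.275 to 0.75 m from the base axis. Payload 10.2 kg.
Tool frame: the origin (TCP) lies midway between the tips of the shut fingers; the grasp point (between the pads) lies bot.grip_depth behind it (bot.grip_depth is the distance from the TCP to the grasp point, in m); z points along the fingers, x is the direction in which the jaws open and shut, and the axes are right-handed (so a half turn about z gives the same grasp; the last joint's range is limited). The gripper opens to 88 mm and grips with 3 to 60 N. Pads are 18 mm wide; open, the fingers measure 123 mm over their backs; the gripper's body (75 mm by 187 mm) begins 45 mm behind the grasp point.
Start: joints at [-89.347, 17.928, 85.812, -0, 76.261, -12.8], TCP at [0.122, -0.511, 0.239] pointing down, gripper open.
Joint ranges: [-168.41, 168.41], [-55.51, 124.54], [10.69, 146.95], [-70.63, 250.63], [1, 178], [-165.06, 165.06]. Speed limits (degrees/s): [136.94, 136.94, 172.46, 180, 180, 180].

INTERFACE

Orientations are given as a 3x3 rotation matrix whose columns are the frame's x, y, z axes.
In Python, from plant import monitor, get_image, bot, nets gives the robot as it stands.
- The arm moves only by the tool step_arm, never from a script. Its argument "targets" is a list of rows, each a list of 3 entries, a list of its own where there are three numbers: the shift along the tool's x, y, z in mm, then the turn, a rotation vector about the tool's x, y, z in degrees, then the finger opening in mm, from 0 to 88.1. In form: [[[dx, dy, dz], [rx, ry, rz], fingers], ...]. A call has 1 to 20 rows; each row shifts and turns the commanded pose from where the row before left it, along the tool's axes as they then stand; what a row does not reach is not made up. A row lasts 1/12 s, in which the tool goes at most 41.7 mm and 7.16 degrees, less where a joint would pass 70% of its speed; a pose out of reach is approached as far as the arm can. A call with a gripper value outside its range is refused whole. The fingers move at their own pace and stop on an object; the grip force is fixed at half the most. Time passes only in rows, so rows that do not move let the fingers close. It gives the time, the measured TCP pose, the force and the opening at its end, in the units of the state.
- monitor.state(): the state, without advancing time (a new reading comes with each control period).
- get_image(name): name is "scene" or "top" or "wrist"; returns a dict with "color" (480x640x3 uint8, red, green, blue), "z_map" (480x640 float32, m along the optical axis (not along the pixel's ray), 0 where there is no reading), "K" (3x3 intrinsics, pixels), "world_to_cam" (4x4, takes a point from world to camera coordinates). Camera axes: x right, y down, z forward; pixel columns grow to the right and rows downward; lengths in m; the calibration is good to about 2 mm. A picture is of the moment at which its call begins.
- bot.hand_in(): hands the job in, once; it reports no verdict.
Trained networks look in a picture, given as the dict that the camera call returned (one of the last four; its "shot" number tells which), for a name from the list of things; names that differ only in an ending like _2 or _b are one class to them, and where a whole thing is asked for, a point or a joint stands for the part that bears it (a point fixed in the world has none). Each returns a list of dicts, best first, with "score" (0 to 1); they miss things now and then, are a little off and sometimes report something else, mostly with a low value. They report only what shows in the picture. A call takes as long as a camera call. They do not tell look-alikes from the thing itself.
- nets.find_in(thing, picture): "position" ([column, row] in pixels, amid what is visible of it).
- nets.regions_of(thing, picture): "region" (480x640 bool, what is visible of it) and "position" ([column, row] in pixels, amid what is visible of it).
The state is a dict: "time_s": time; "q": joint angles; "qvel": joint speeds; "joint_torque": joint torques, N m; "tcp_pos": TCP position; "orientation": TCP orientation; "contact_force": force on the tool from outside, world axes, zero at the start; "moment": the same for the moment, N m; "grip_width": finger opening in m.
Only numpy, scipy, OpenCV 4.12 (cv2) and the standard library are available. Lean on these libraries where they do the work, as an engineer would, in place of code of your own. Each camera call takes 0.05 s, during which the arm holds its last target.

## Working session

There is one attempt and no reset: what is moved stays moved. The work goes in short steps, Python scripts to look and compute and a tool call to move; the robot and the scene stay as the last step left them, time stands still between calls to the robot, and variables do not carry over. Pictures are saved under pics/ and viewed, and the job is handed in when it is done.

Besides the shell and the picture viewer there is one more tool, called after "Emit:" as name([rows], argument=value, ...), one row to a line, values as JSON. step_arm: Moves the arm, as the interface text tells. Its arguments: {"type":"object","properties":{"targets":{"type":"array"}},"required":["targets"]}

```bash
mkdir -p pics; ls; python3 - <<'E'
from plant import monitor, get_image, bot, nets
import cv2
print(monitor.state()['time_s'],bot.grip_depth)
for n in ['scene','top']:
    p=get_image(n); cv2.imwrite(f'pics/{n}0.png',p['color'][:,:,::-1])
    print(n,p['K'].tolist(),p['world_to_cam'].round(3).tolist())
    for t in ['key','valve','bowl','jar','beaker','key_mark','key_bar','stem_seat']:
        print(t,[(r['score'],r['position']) for r in nets.find_in(t,p)][:4])
print(monitor.state())
E
```

```text
pics
0.0 0.0187
scene [[500.7890817706649, 0.0, 317.02963721186234], [0.0, 500.7890817706649, 233.80871162826793], [0.0, 0.0, 1.0]] [[0.734, 0.68, -0.014, -0.431], [0.564, -0.62, -0.545, -0.321], [-0.38, 0.392, -0.838, 1.63], [0.0, 0.0, 0.0, 1.0]]
key [(0.9, [335.0, 224.3]), (0.71, [346.8, 174.6]), (0.6, [403.2, 204.3])]
valve [(0.9, [268.5, 286.9]), (0.37, [171.9, 311.5])]
bowl [(0.94, [376.1, 259.5])]
jar [(0.57, [388.3, 119.6])]
beaker [(0.57, [169.8, 310.5])]
key_mark [(0.97, [332.6, 226.3]), (0.67, [403.5, 203.7]), (0.64, [351.1, 178.9])]
key_bar [(0.86, [402.2, 207.2]), (0.85, [345.1, 174.8]), (0.82, [332.7, 225.9])]
stem_seat [(0.63, [270.1, 272.4]), (0.54, [269.3, 284.5])]
top [[591.6626289530715, 0.0, 319.7075985462018], [0.0, 591.6626289530715, 255.30776324225477], [0.0, 0.0, 1.0]] [[0.0, -1.0, -0.001, 0.004], [-0.994, -0.0, -0.105, 0.615], [0.105, 0.001, -0.994, 1.63], [0.0, 0.0, 0.0, 1.0]]
key [(0.8, [245.2, 292.7]), (0.79, [237.8, 230.8]), (0.79, [309.1, 265.2])]
valve [(0.94, [384.7, 263.8])]
bowl [(0.76, [304.4, 205.0])]
jar [(0.68, [158.8, 305.8])]
beaker [(0.91, [477
[... 299 characters left out ...]
80e-03,
        7.62626919e+01, -1.28001323e+01]), 'qvel': array([-0.08528722, -0.01325093,  0.04328748, -0.10119973, -0.00322549,
       -0.01627152]), 'joint_torque': array([-3.18571638e-04, -4.02104330e+01, -2.52414805e+01,  6.94010616e-02,
        3.19591281e-02,  1.70244149e-06]), 'tcp_pos': array([ 0.12213591, -0.51059249,  0.23872668]), 'orientation': array([[ 2.32630423e-01, -9.72565208e-01,  5.09128031e-05],
       [-9.72565209e-01, -2.32630422e-01,  3.21289679e-05],
       [-1.94036495e-05, -5.69901963e-05, -9.99999998e-01]]), 'contact_force': array([-0.08327882,  0.21718208, -0.51667795]), 'moment': array([-0.06717073, -0.01724777,  0.0243583 ]), 'grip_width': 0.08786677064492394}
```

View pics/scene0.png

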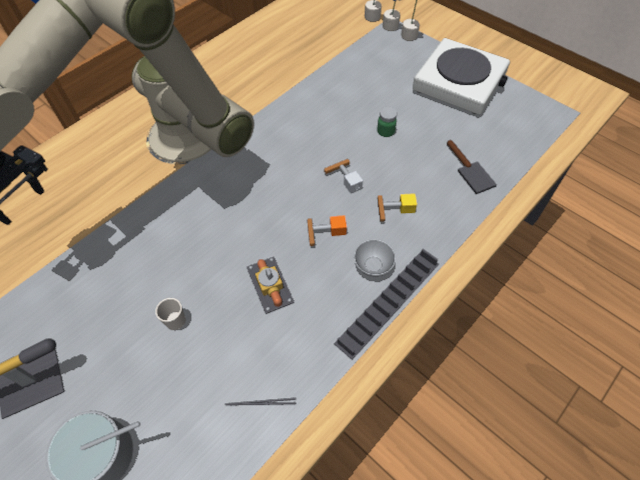

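View pics/top0.png

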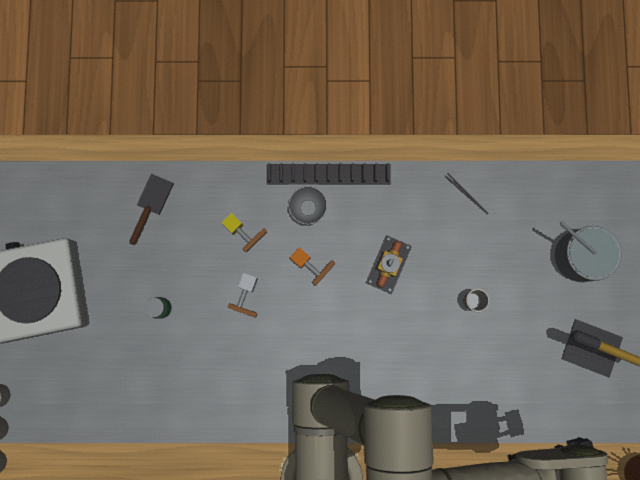

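```bash
python3 - <<'E'
import cv2
a=cv2.imread('pics/top0.png')[190:330,215:425]; cv2.imwrite('pics/top0c.png',cv2.resize(a,None,fx=3.8,fy=3.8,interpolation=2))
a=cv2.imread('pics/scene0.png')[150:330,220:440]; cv2.imwrite('pics/scene0c.png',cv2.resize(a,None,fx=3.3,fy=3.3,interpolation=2))
E
```

```text
(no output)
```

View pics/top0c.png

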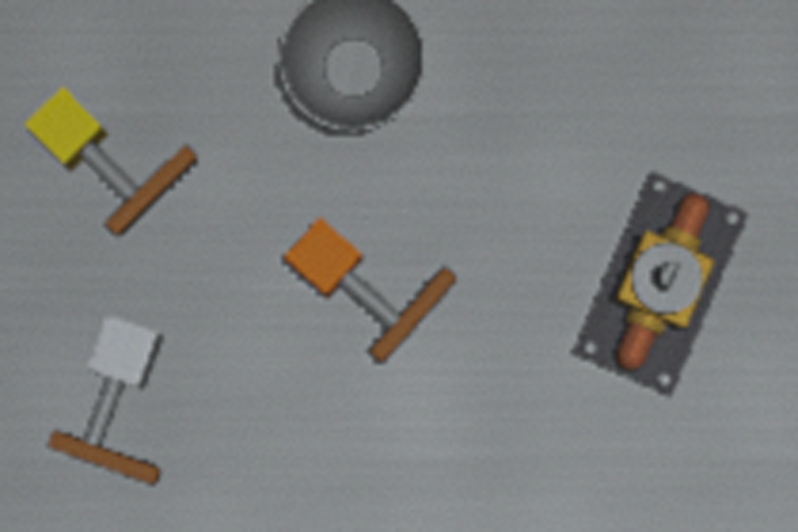

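View pics/scene0c.png

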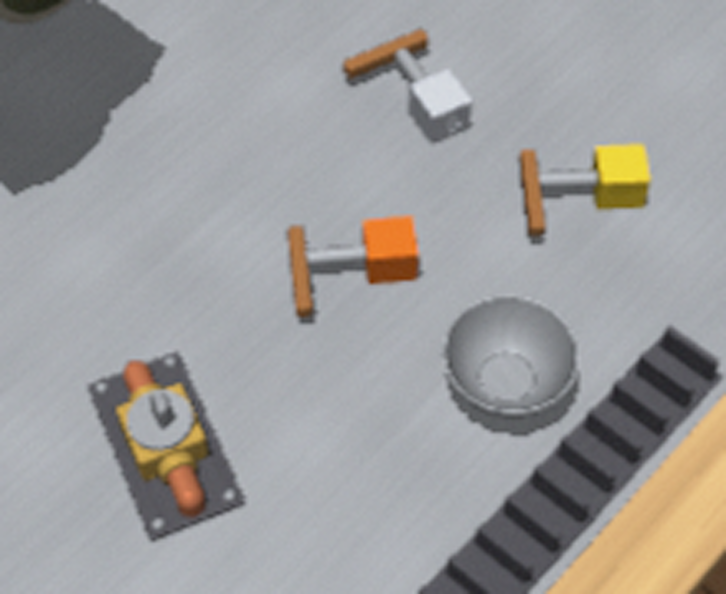

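Three candidates for the key lie in the top view: silver (247,283), orange (300,258) and yellow (232,223). The silver one, with the aluminium block, is the real key; the crop shows it lying with its bar towards the robot and its long arm to image right. Next I'll measure everything roughly and then look closer with the wrist camera.

```bash
cat > h.py <<'E'
import numpy as np, cv2
from plant import monitor, get_image, bot, nets
def cloud(p):
    K=p['K'];z=p['z_map'].astype(float);v,u=np.mgrid[0:480,0:640]
    c=np.stack([(u-K[0,2])/K[0,0]*z,(v-K[1,2])/K[1,1]*z,z],-1)
    T=np.linalg.inv(p['world_to_cam']); w=c@T[:3,:3].T+T[:3,3]; w[z==0]=np.nan
    return w
def proj(p,X):
    X=np.atleast_2d(X); c=X@p['world_to_cam'][:3,:3].T+p['world_to_cam'][:3,3]; q=c@p['K'].T; return q[:,:2]/q[:,2:]
def save(p,n,box=None,f=1):
    a=p['color'][:,:,::-1]
    if box: a=a[box[1]:box[3],box[0]:box[2]]
    cv2.imwrite(f'pics/{n}.png',cv2.resize(a,None,fx=f,fy=f,interpolation=cv2.INTER_CUBIC))
E
python3 - <<'E'
from h import *
p=get_image('top'); w=cloud(p)
for t in ['key','valve','bowl','jar','beaker']:
    for r in nets.regions_of(t,p)[:3]:
        m=r['region']&np.isfinite(w[...,2]); X=w[m]; X=X[X[:,2]>.006]
        rr=cv2.minAreaRect((X[:,:2]*1000).astype(np.float32))
        print(t,round(r['score'],2),np.round(r['position']),X.mean(0).round(3),'max z',np.percentile(X[:,2],95).round(3),'rect',rr)
        if t=='key':
            print('  top of block',np.median(X[X[:,2]>.032],0).round(4), 'bar-ish',X[(X[:,2]<.03)].mean(0).round(4))
q=get_image('wrist'); save(q,'w0'); print(q['K'][0,0],np.linalg.inv(q['world_to_cam']).round(3))
E
```

```text
key 0.85 [247. 291.] [0.506 0.215 0.033] max z 0.045 rect ((504.9398498535156, 206.71890258789062), (83.53684997558594, 105.80877685546875), 70.658203125)
  top of block [0.5367 0.2092 0.0404] bar-ish [0.4801 0.2211 0.0247]
key 0.83 [310. 264.] [0.59  0.033 0.033] max z 0.045 rect ((600.2364501953125, 25.50979995727539), (105.66642761230469, 79.92320251464844), 43.92504119873047)
  top of block [0.6067 0.0595 0.0399] bar-ish [0.5742 0.0114 0.0245]
key 0.68 [241. 230.] [0.686 0.226 0.033] max z 0.044 rect ((692.2765502929688, 220.61959838867188), (105.29161071777344, 77.87202453613281), 43.888031005859375)
  top of block [0.7037 0.2497 0.039 ] bar-ish [0.6684 0.2051 0.0252]
valve 0.84 [388. 261.] [ 0.589 -0.188  0.028] max z 0.052 rect ((591.6924438476562, -190.1823272705078), (80.48863983154297, 150.76602172851562), 65.80171966552734)
bowl 0.77 [308. 205.] [0.762 0.04  0.025] max z 0.047 rect ((756.722412109375, 39.64313507080078), (106.89705657958984, 107.2239990234375), 75.80152130126953)
jar 0.65 [157. 307.] [0.468 0.447 0.068] max z 0.085 rect ((469.1152038574219, 450.881591796875), (54.85051345825195, 56.26224136352539), 43.335182189941406)
beaker 0.59 [478. 300.] [ 0.489 -0.43   0.043] max z 0.073 rect ((488.6666564941406, -424.7378845214844), (61.5853157043457, 63.59751510620117), 22.097450256347656)
422.75597413414 [[ 0.233 -0.936 -0.262  0.19 ]
 [-0.972 -0.224 -0.063 -0.494]
 [ 0.     0.27  -0.963  0.384]
 [ 0.     0.     0.     1.   ]]
```

View pics/w0.png

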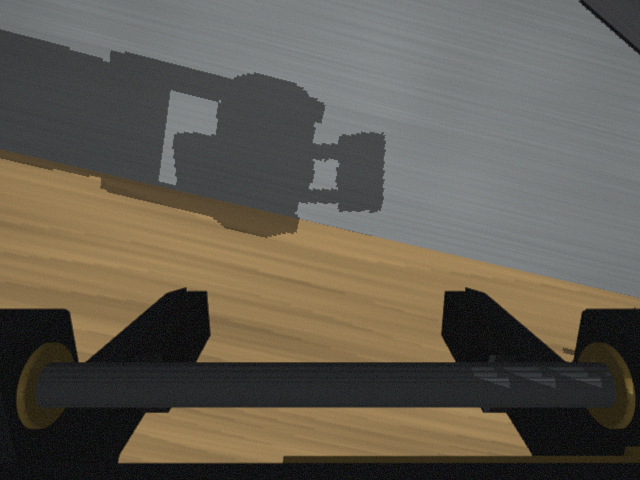

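Emit:
step_arm([
  [[-12.7,-33.2,0],[0,0,0],88],
  [[-12.7,-33.2,0],[0,0,0],88],
  [[-12.7,-33.2,0],[0,0,0],88],
  [[-12.7,-33.2,0],[0,0,0],88],
  [[-12.7,-33.2,0],[0,0,0],88],
  [[-12.7,-33.2,0],[0,0,0],88],
  [[-12.7,-33.2,0],[0,0,0],88],
  [[-12.7,-33.2,0],[0,0,0],88],
  [[-12.7,-33.2,0],[0,0,0],88],
  [[-12.7,-33.2,0],[0,0,0],88],
  [[-12.7,-33.2,0],[0,0,0],88],
  [[-12.7,-33.2,0],[0,0,0],88],
  [[-12.7,-33.2,0],[0,0,0],88],
  [[-12.7,-33.2,0],[0,0,0],88],
  [[-12.7,-33.2,0],[0,0,0],88],
  [[-12.7,-33.2,0],[0,0,0],88],
])

```text
time_s: 2.58
tcp_pos: [0.5928, -0.188, 0.2387]
orientation: [[0.233, -0.973, 0.0], [-0.973, -0.233, -0.0], [0.0, -0.0, -1.0]]
contact_force: [0.4, -0.1, 0.7]
grip_width: 0.0881
```

Emit:
step_arm([
  [[0,0,0],[0,0,-7],88],
  [[0,0,0],[0,0,-7],88],
  [[0,0,0],[0,0,-7],88],
  [[0,0,0],[0,0,-7],88],
  [[0,0,0],[0,0,-7],88],
  [[0,0,0],[0,0,-7],88],
  [[0,0,0],[0,0,-7],88],
  [[0,0,0],[0,0,-7],88],
  [[0,0,0],[0,0,-7],88],
  [[0,0,0],[0,0,-7],88],
  [[0,0,0],[0,0,-7],88],
  [[0,0,0],[0,0,0],88],
])

```text
time_s: 3.58
tcp_pos: [0.5915, -0.1894, 0.2386]
orientation: [[1.0, 0.012, -0.0], [0.012, -1.0, 0.0], [-0.0, -0.0, -1.0]]
contact_force: [0.3, 0.4, -0.4]
grip_width: 0.088
```

```bash
python3 - <<'E'
from h import *
s=monitor.state(); print(s['time_s'],s['tcp_pos'],s['q'].round(1),s['orientation'].round(3))
p=get_image('wrist'); save(p,'w1'); w=cloud(p); np.savez('w1.npz',c=p['color'],w=w,K=p['K'],T=p['world_to_cam'])
E
```

```text
3.5833 [ 0.59146987 -0.18939135  0.23863453] [-28.5  30.4  67.6  -0.   82.1 -29.3] [[ 1.     0.012 -0.   ]
 [ 0.012 -1.     0.   ]
 [-0.    -0.    -1.   ]]
```

View pics/w1.png

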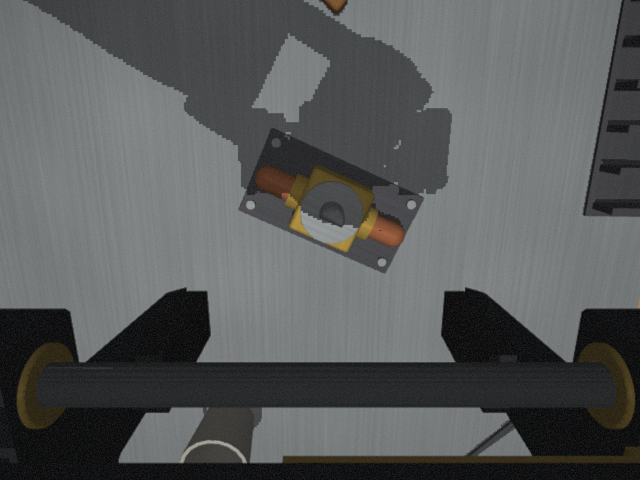

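```bash
python3 - <<'E'
from h import *
d=np.load('w1.npz'); w=d['w']; c=d['c'][:,:,::-1]
a=c[160:260,280:400].astype(float)*1.6; a=np.clip(a,0,255).astype(np.uint8)
b=cv2.resize(a,None,fx=5,fy=5,interpolation=cv2.INTER_CUBIC)
z=np.nan_to_num(w[160:260,280:400,2]); zc=cv2.applyColorMap(np.clip((z-.03)/.05*255,0,255).astype(np.uint8),cv2.COLORMAP_JET)
cv2.imwrite('pics/w1c.png',np.hstack([cv2.resize(a,None,fx=3.3,fy=3.3,interpolation=2),cv2.resize(zc,None,fx=3.3,fy=3.3,interpolation=0)]))
X=w[100:300,220:450].reshape(-1,3); 
st=X[(X[:,2]>.063)&(X[:,2]<.08)]; col=X[(X[:,2]>.043)&(X[:,2]<.050)]; pl=X[(X[:,2]>.002)&(X[:,2]<.05)]
print(len(st),st.mean(0),len(col)); 
(cx,cy),r=cv2.minEnclosingCircle((col[:,:2]*1000).astype(np.float32)); print('collar',cx,cy,r,np.median(col[:,2]))
(cx,cy),r=cv2.minEnclosingCircle((st[:,:2]*1000).astype(np.float32)); print('stem',cx,cy,r,np.percentile(st[:,2],[50,95]))
print(cv2.minAreaRect((pl[:,:2]*1000).astype(np.float32)))
E
```

```text
386 [ 0.59728582 -0.18738004  0.07014926] 2582
collar 596.2982788085938 -190.7649383544922 25.909975051879883 0.04567156523555846
stem 596.5524291992188 -190.4842071533203 10.031244277954102 [0.0707137  0.07254707]
((599.2789306640625, -193.4399871826172), (220.20506286621094, 184.66543579101562), 0.6927798390388489)
```

View pics/w1c.png

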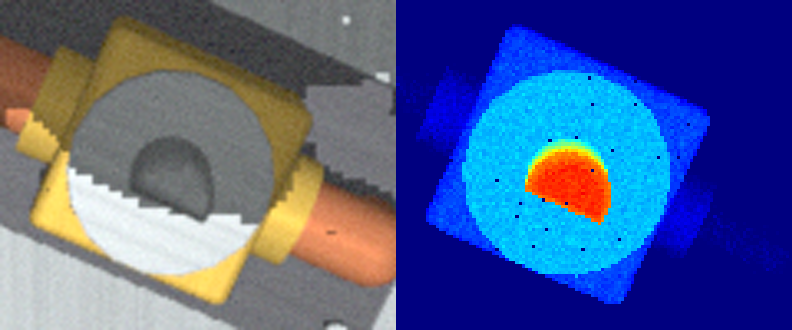

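The valve is at about (0.5965, -0.1906). The stem's flat faces image down-left, a yaw of about -112°. Next I'll fit that precisely and go to look at the key.

```bash
python3 - <<'E'
from h import *
d=np.load('w1.npz'); w=d['w']
X=w[100:300,220:450].reshape(-1,3)
st=X[(X[:,2]>.066)&(X[:,2]<.08),:2]*1000
c0=np.array([596.4,-190.6])
from scipy.optimize import minimize
# flat edge: for normal angle, support height; find angle giving smallest support
for a in range(-124,-99,2):
    n=np.array([np.cos(np.radians(a)),np.sin(np.radians(a))]); s=(st-c0)@n; print(a,np.percentile(s,[90,97,99.5]).round(2),np.std(s).round(3))
bl=X[(X[:,2]>.036)&(X[:,2]<.0425),:2]*1000
print(cv2.minAreaRect(bl[np.linalg.norm(bl-c0,axis=1)<41].astype(np.float32)))
pl=X[(X[:,2]>.004)&(X[:,2]<.05),:2]*1000
pl=pl[np.linalg.norm(pl-c0,axis=1)<90]; print(cv2.minAreaRect(pl.astype(np.float32)))
E
```

```text
-124 [1.57 3.09 4.14] 3.495
-122 [1.63 2.87 3.94] 3.472
-120 [1.58 2.77 3.74] 3.454
-118 [1.53 2.81 3.51] 3.441
-116 [1.57 2.72 3.21] 3.433
-114 [1.54 2.68 3.14] 3.43
-112 [1.55 2.7  3.18] 3.433
-110 [1.51 2.76 3.4 ] 3.441
-108 [1.59 2.83 3.54] 3.455
-106 [1.54 3.07 3.67] 3.473
-104 [1.51 3.1  3.85] 3.497
-102 [1.48 3.17 4.16] 3.525
-100 [1.64 3.33 4.47] 3.558
((592.98828125, -189.28857421875), (56.226341247558594, 64.86921691894531), 66.7680435180664)
((596.435791015625, -190.8555908203125), (80.15776824951172, 150.02423095703125), 66.36505889892578)
```

Emit:
step_arm([
  [[-9,-36.5,0],[0,0,0],88],
  [[-9,-36.5,0],[0,0,0],88],
  [[-9,-36.5,0],[0,0,0],88],
  [[-9,-36.5,0],[0,0,0],88],
  [[-9,-36.5,0],[0,0,0],88],
  [[-9,-36.5,0],[0,0,0],88],
  [[-9,-36.5,0],[0,0,0],88],
  [[-9,-36.5,0],[0,0,0],88],
  [[-9,-36.5,0],[0,0,0],88],
  [[-9,-36.5,0],[0,0,0],88],
  [[-9,-36.5,0],[0,0,0],88],
])

```text
time_s: 4.55
tcp_pos: [0.4885, 0.213, 0.2389]
orientation: [[1.0, 0.003, 0.0], [0.003, -1.0, 0.0], [0.0, -0.0, -1.0]]
contact_force: [1.0, 0.5, 0.0]
grip_width: 0.0881
```

Emit:
step_arm([
  [[0,0,0],[0,0,-6.8],88],
  [[0,0,0],[0,0,-6.8],88],
  [[0,0,0],[0,0,-6.8],88],
  [[0,0,0],[0,0,-6.8],88],
  [[0,0,0],[0,0,-6.8],88],
  [[0,0,0],[0,0,-6.8],88],
  [[0,0,0],[0,0,-6.8],88],
  [[0,0,0],[0,0,-6.8],88],
  [[0,0,0],[0,0,-6.8],88],
  [[0,0,0],[0,0,-6.8],88],
  [[0,0,0],[0,0,-6.8],88],
  [[0,0,0],[0,0,0],88],
])

```text
time_s: 5.55
tcp_pos: [0.4893, 0.2113, 0.2387]
orientation: [[0.254, 0.967, 0.0], [0.967, -0.254, -0.0], [-0.0, 0.0, -1.0]]
contact_force: [-0.4, -0.6, -0.4]
grip_width: 0.0881
```

```bash
python3 - <<'E'
from h import *
s=monitor.state(); print(s['time_s'],s['tcp_pos'],s['q'].round(1),s['orientation'].round(3).tolist())
p=get_image('wrist'); save(p,'w2'); w=cloud(p); np.savez('w2.npz',c=p['color'],w=w,K=p['K'],T=p['world_to_cam'])
for t in ['key','key_mark','key_bar']: print(t,[(r['score'],r['position']) for r in nets.find_in(t,p)])
E
```

```text
5.55 [0.48930691 0.21130749 0.23874761] [ 10.8  18.9  84.4  -0.   76.6 -64.5] [[0.254, 0.967, 0.0], [0.967, -0.254, -0.0], [-0.0, 0.0, -1.0]]
key [(0.91, [417.1, 415.4]), (0.73, [214.8, 350.1]), (0.67, [339.2, 236.2])]
key_mark [(0.76, [337.3, 236.4]), (0.73, [414.3, 413.6]), (0.66, [214.0, 344.2])]
key_bar [(0.93, [335.1, 237.2]), (0.81, [414.4, 412.0]), (0.8, [215.0, 348.8])]
```

View pics/w2.png

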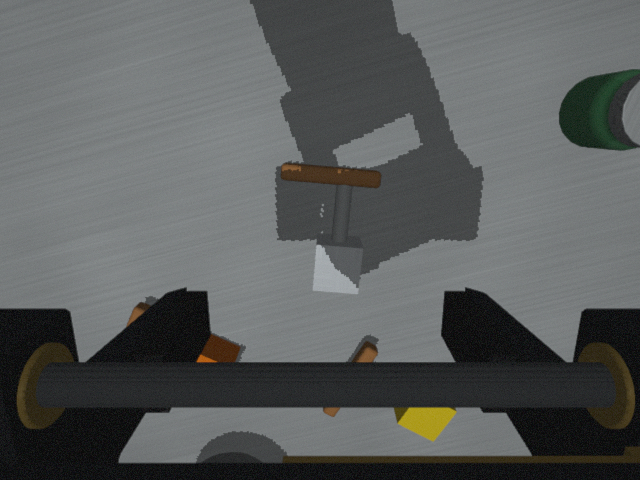

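The silver key is in view, block at (338,265) and bar (282–380, 175). The long arm is on image left, where +x is expected. Fitting its pose from depth:

```bash
python3 - <<'E'
from h import *
d=np.load('w2.npz'); w=d['w']
X=w[150:300,260:400].reshape(-1,3); X=X[np.isfinite(X[:,2])]
bt=X[X[:,2]>.036]; print('block top z',np.median(bt[:,2]),cv2.minAreaRect((bt[:,:2]*1000).astype(np.float32)))
nb=X[(X[:,2]>.010)&(X[:,2]<.036)]
bar=w[155:190,270:390].reshape(-1,3); bar=bar[bar[:,2]>.022]; print('bar z',np.median(bar[:,2]),cv2.minAreaRect((bar[:,:2]*1000).astype(np.float32)))
nk=w[195:232,325:355].reshape(-1,3); nk=nk[nk[:,2]>.023]; print('neck',nk.mean(0),len(nk),np.percentile(nk[:,2],95))
E
```

```text
block top z 0.03968554597514051 ((543.3212280273438, 208.27291870117188), (40.04500198364258, 43.321842193603516), 70.3836669921875)
bar z 0.027319983795422886 ((467.6368408203125, 222.0648956298828), (84.69741821289062, 18.42428970336914), 70.38630676269531)
neck [0.499291   0.22374564 0.02563491] 516 0.027351096441285083
```

Emit:
step_arm([
  [[0,0,0],[0,0,4.9],60],
  [[0,0,0],[-7,0,0],60],
  [[0,0,0],[-7,0,0],60],
  [[0,0,0],[-7,0,0],60],
  [[0,0,0],[-7,0,0],60],
  [[0,0,0],[-7,0,0],60],
  [[3,-24,9.4],[0,0,0],60],
  [[3,-24,9.4],[0,0,0],60],
  [[3,-24,9.4],[0,0,0],60],
  [[3,-24,9.4],[0,0,0],60],
  [[3,-24,9.4],[0,0,0],60],
  [[0,0,0],[0,0,0],60],
  [[0,0,0],[0,0,0],60],
])

```text
time_s: 6.83
tcp_pos: [0.427, 0.2496, 0.1313]
orientation: [[0.337, 0.772, 0.539], [0.942, -0.276, -0.193], [-0.0, 0.573, -0.82]]
contact_force: [0.5, -0.2, 1.4]
grip_width: 0.0601
```

```bash
cat >> h.py <<'E'
def delta(target,R=None):
    s=monitor.state(); d=np.array(target)-s['tcp_pos']*1000
    print('t',s['time_s'],'tcp',(s['tcp_pos']*1000).round(1),'q',s['q'].round(1),'tool-frame delta',(s['orientation'].T@d).round(1),'F',s['contact_force'].round(1),'w',s['grip_width'].round(4))
    return s
E
python3 - <<'E'
from h import *
s=delta([508.3,220.8,8.8]); print(s['orientation'].round(3))
p=get_image('wrist'); save(p,'w3')
E
```

```text
Traceback (most recent call last):
  File "h.py", line 16, in delta
    print('t',s['time_s'],'tcp',(s['tcp_pos']*1000).round(1),'q',s['q'].round(1),'tool-frame delta',(s['orientation'].T@d).round(1),'F',s['contact_force'].round(1),'w',s['grip_width'].round(4))
                                                                                                                                                                        ^^^^^^^^^^^^^^^^^^^^^
AttributeError: 'float' object has no attribute 'round'
```

```bash
sed -i "s/s\['grip_width'\].round(4)/round(s['grip_width'],4)/" h.py
python3 - <<'E'
from h import *
s=delta([508.3,220.8,8.8])
p=get_image('wrist'); save(p,'w3'); 
kz=np.array([-.942,.335,0]);kx=np.array([-.335,-.942,0]);b=np.array([543.3,208.3,20])
for l,X in [('block',b),('bar',b+78*kz),('neck66',b+45*kz)]: print(l,proj(p,X/1000))
E
```

```text
t 6.8333 tcp [427.  249.6 131.3] q [ 29.2  16.4 114.1 -48.7  35.1  -3.8] tool-frame delta [  0.2   0.5 149.8] F [ 0.5 -0.2  1.4] w 0.0601
block [[324.81962088 266.46249731]]
bar [[324.54687233 193.36618881]]
neck66 [[324.67608704 227.99558785]]
```

View pics/w3.png

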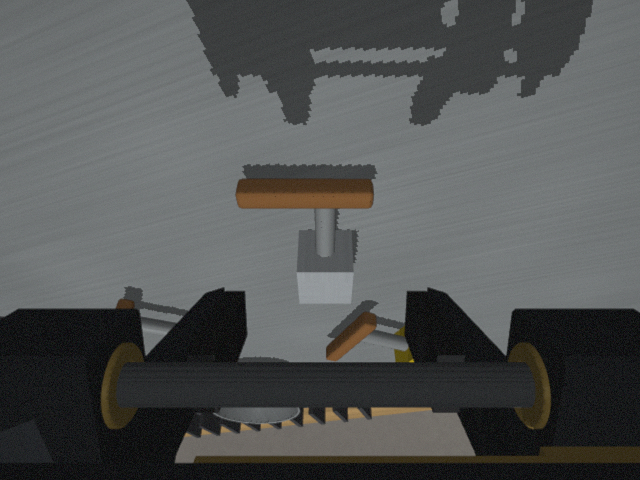

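The projected fit lands on the key (neck at (325,228)), so I'll approach along the tool axis and grip.

Emit:
step_arm([
  [[0,0,25],[0,0,0],60],
  [[0,0,25],[0,0,0],60],
  [[0,0,25],[0,0,0],60],
  [[0,0,25],[0,0,0],60],
  [[0,0,20],[0,0,0],60],
  [[0,0,15],[0,0,0],60],
  [[0,0,10],[0,0,0],60],
  [[0,0,5],[0,0,0],60],
  [[0,0,0],[0,0,0],60],
  [[0,0,0],[0,0,0],60],
])

```text
time_s: 7.72
tcp_pos: [0.5105, 0.2227, 0.0133]
orientation: [[0.338, 0.774, 0.535], [0.941, -0.277, -0.193], [-0.002, 0.569, -0.822]]
contact_force: [0.0, 0.5, -0.1]
grip_width: 0.0601
```

```bash
python3 - <<'E'
from h import *
s=delta([508.3,220.8,8.8])
p=get_image('scene'); save(p,'s3',(260,120,420,240),5); p=get_image('wrist'); save(p,'w4')
E
```

```text
t 7.7167 tcp [510.5 222.7  13.3] q [ 21.1  34.6 109.6 -70.6  23.3  14.3] tool-frame delta [-2.6 -3.7  2.9] F [ 0.   0.5 -0.1] w 0.0601
```

View pics/s3.png

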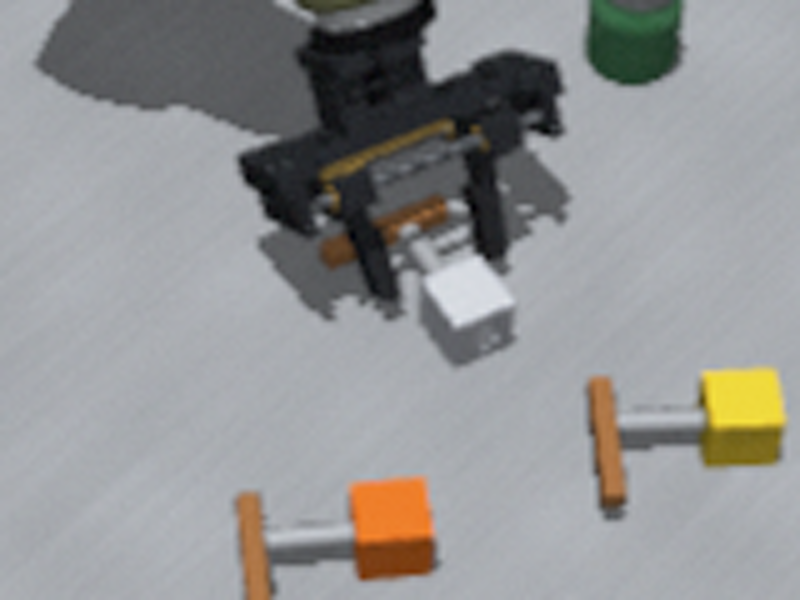

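View pics/w4.png

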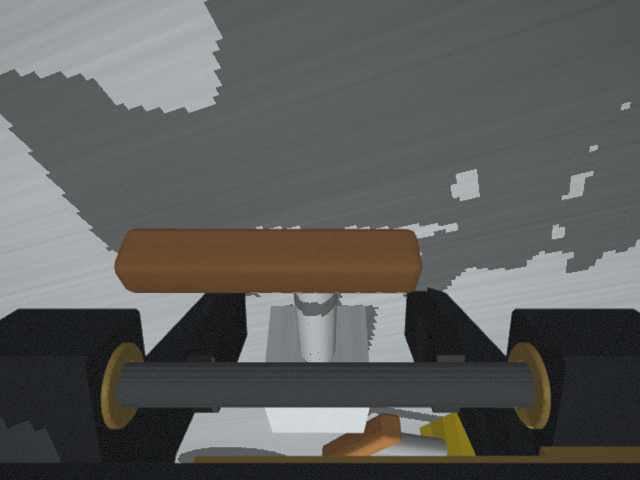

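Joint 4 hit its limit, leaving the pose 3–4 mm off. I'll reduce the pre-tilt to 20°.

Emit:
step_arm([
  [[0,0,0],[5,0,0],60],
  [[0,0,0],[5,0,0],60],
  [[0,0,0],[5,0,0],60],
  [[0,0,0],[0,0,0],60],
])

```text
time_s: 8.15
tcp_pos: [0.511, 0.2197, 0.0132]
orientation: [[0.345, 0.849, 0.4], [0.938, -0.307, -0.158], [-0.011, 0.43, -0.903]]
contact_force: [0.2, -0.1, -0.3]
grip_width: 0.06
```

```bash
python3 - <<'E'
from h import *
s=delta([505.6,221.7,6.2]);print(s['orientation'].round(3))
E
```

```text
t 8.15 tcp [511.  219.7  13.2] q [ 18.3  33.9 105.8 -39.8  25.6 -17.6] tool-frame delta [ 0.1 -8.2  3.9] F [ 0.2 -0.1 -0.3] w 0.06
[[ 0.345  0.849  0.4  ]
 [ 0.938 -0.307 -0.158]
 [-0.011  0.43  -0.903]]
```

Emit:
step_arm([
  [[0,0,0],[5,-0.6,0],60],
  [[0,-4,1.5],[0,0,0],60],
  [[0,-4,1.5],[0,0,0],60],
  [[0,0,0],[0,0,0],60],
])

```text
time_s: 8.48
tcp_pos: [0.5025, 0.2207, 0.0051]
orientation: [[0.35, 0.875, 0.335], [0.937, -0.317, -0.151], [-0.026, 0.366, -0.93]]
contact_force: [0.1, -0.2, 0.1]
grip_width: 0.0603
```

```bash
python3 - <<'E'
from h import *
s=delta([505.6,221.7,6.2]);print(s['orientation'].round(3))
E
```

```text
t 8.4833 tcp [502.5 220.7   5.1] q [ 17.9  34.6 104.8 -31.7  28.  -25.3] tool-frame delta [ 2.   2.8 -0.1] F [ 0.1 -0.2  0.1] w 0.0603
[[ 0.35   0.875  0.335]
 [ 0.937 -0.317 -0.151]
 [-0.026  0.366 -0.93 ]]
```

Emit:
step_arm([
  [[2,2.8,0],[0,1.6,0],60],
  [[0,0,0],[0,0,0],60],
])

```text
time_s: 8.65
tcp_pos: [0.5065, 0.2218, 0.0067]
orientation: [[0.34, 0.875, 0.345], [0.94, -0.317, -0.123], [0.002, 0.366, -0.931]]
contact_force: [0.5, 0.7, 0.0]
grip_width: 0.0598
```

```bash
python3 - <<'E'
from h import *
s=delta([505.6,221.7,6.2]);print(s['orientation'].round(3))
p=get_image('scene'); save(p,'s4',(260,120,420,240),5)
E
```

```text
t 8.65 tcp [506.5 221.8   6.7] q [ 17.2  34.3 105.  -29.7  26.3 -27.8] tool-frame delta [-0.4 -0.9  0.1] F [0.5 0.7 0. ] w 0.0598
[[ 0.34   0.875  0.345]
 [ 0.94  -0.317 -0.123]
 [ 0.002  0.366 -0.931]]
```

View pics/s4.png

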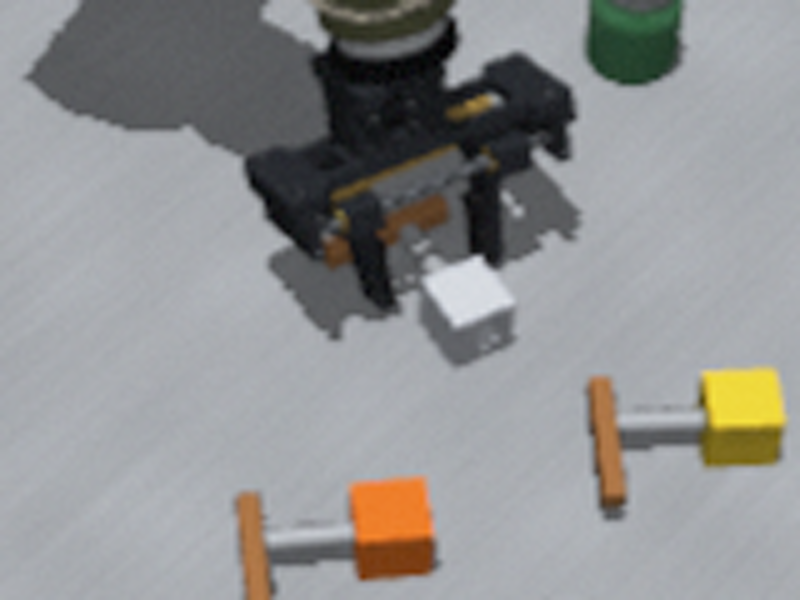

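Fingers straddle the neck between block and bar, so close and lift a little.

Emit:
step_arm([
  [[0,0,0],[0,0,0],0],
  [[0,0,0],[0,0,0],0],
  [[0,0,0],[0,0,0],0],
  [[0,0,0],[0,0,0],0],
  [[0,0,0],[0,0,0],0],
  [[0,0,0],[0,0,0],0],
  [[0,0,0],[0,0,0],0],
  [[0,0,0],[0,0,0],0],
  [[0,0,0],[0,0,0],0],
  [[0,0,0],[0,0,0],0],
])

```text
time_s: 9.53
tcp_pos: [0.5069, 0.2218, 0.0069]
orientation: [[0.34, 0.875, 0.344], [0.94, -0.318, -0.123], [0.002, 0.365, -0.931]]
contact_force: [-1.0, -0.7, 0.4]
grip_width: 0.0132
```

Emit:
step_arm([
  [[0,4,-10],[0,0,0],0],
  [[0,6,-15],[0,0,0],0],
  [[0,8,-20],[0,0,0],0],
  [[0,8,-20],[0,0,0],0],
  [[0,8,-20],[0,0,0],0],
  [[0,8,-20],[0,0,0],0],
  [[0,0,0],[0,0,0],0],
])

```text
time_s: 10.12
tcp_pos: [0.5091, 0.222, 0.1236]
orientation: [[0.34, 0.873, 0.349], [0.94, -0.318, -0.12], [0.006, 0.369, -0.929]]
contact_force: [0.7, -0.2, -1.7]
grip_width: 0.0131
```

```bash
python3 - <<'E'
from h import *
s=delta([505.6,221.7,6.2]);print(s['orientation'].round(3))
p=get_image('scene'); save(p,'s5',(260,90,420,210),5);p=get_image('wrist'); save(p,'w5')
E
```

```text
t 10.1167 tcp [509.1 222.  123.6] q [ 17.1  22.6 101.  -19.7  40.3 -39.6] tool-frame delta [ -2.1 -46.4 107.9] F [ 0.7 -0.2 -1.7] w 0.0131
[[ 0.34   0.873  0.349]
 [ 0.94  -0.318 -0.12 ]
 [ 0.006  0.369 -0.929]]
```

View pics/s5.png

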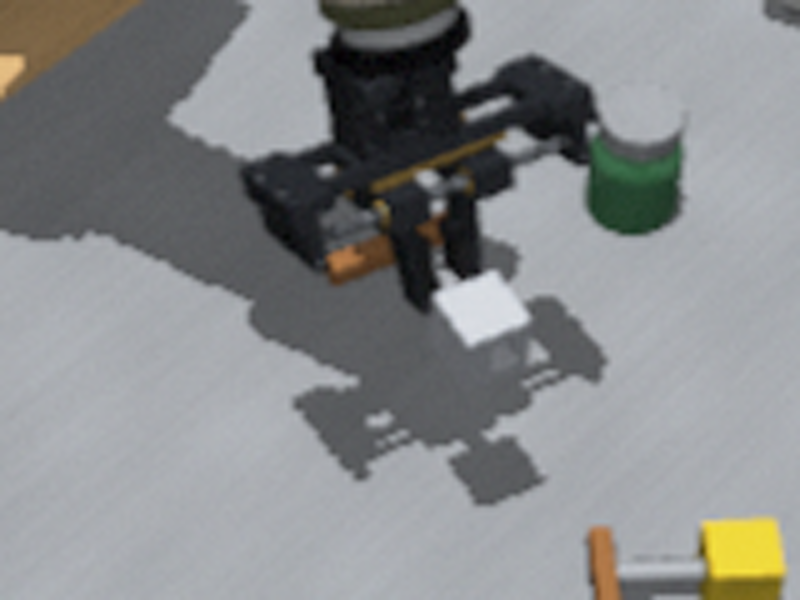

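View pics/w5.png

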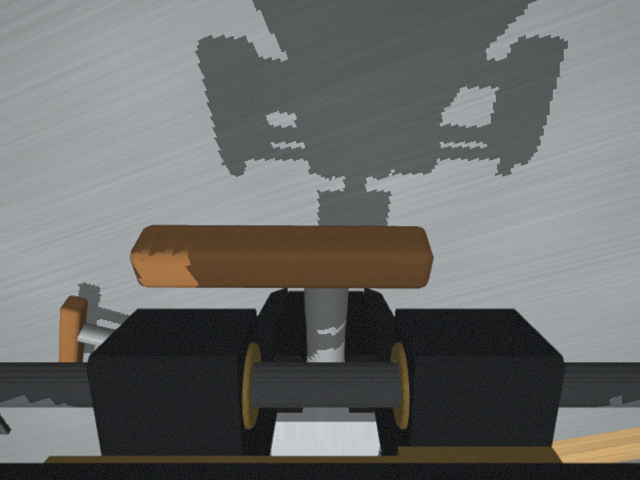

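Emit:
step_arm([
  [[-24.5,-10.9,-12.6],[0,0,0],0],
  [[-24.5,-10.9,-12.6],[0,0,0],0],
  [[-24.5,-10.9,-12.6],[0,0,0],0],
  [[-24.5,-10.9,-12.6],[0,0,0],0],
  [[0,0,0],[0,2.3,-5.8],0],
  [[0,0,0],[0,2.3,-5.8],0],
  [[0,0,0],[0,2.3,-5.8],0],
  [[0,0,0],[0,2.3,-5.8],0],
  [[0,0,0],[6,0,0],0],
  [[0,0,0],[6,0,0],0],
  [[0,0,0],[6,0,0],0],
  [[0,0,0],[6,0,0],0],
  [[0,0,0],[6,0,0],0],
  [[0,0,0],[0,0,0],0],
])

```text
time_s: 11.38
tcp_pos: [0.4196, 0.1488, 0.1485]
orientation: [[-0.067, 0.986, -0.156], [0.998, 0.066, -0.008], [0.003, -0.156, -0.988]]
contact_force: [0.3, 0.2, -4.2]
grip_width: 0.013
```

```bash
python3 - <<'E'
from h import *
s=delta([420,150,150]);print(s['orientation'].round(3))
p=get_image('scene'); save(p,'s6',(220,60,420,210),4)
E
```

```text
t 11.3833 tcp [419.6 148.8 148.5] q [  4.2  18.3 100.3   0.2  70.4 -89.7] tool-frame delta [ 1.2  0.2 -1.5] F [ 0.3  0.2 -4.2] w 0.013
[[-0.067  0.986 -0.156]
 [ 0.998  0.066 -0.008]
 [ 0.003 -0.156 -0.988]]
```

View pics/s6.png

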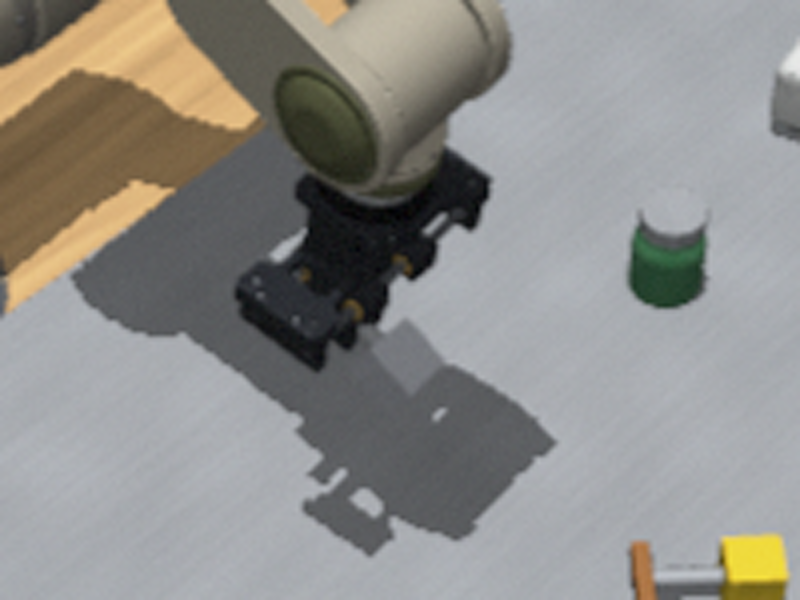

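Emit:
step_arm([
  [[0,0,0],[6,0,0],0],
  [[0,0,0],[6,0,0],0],
  [[0,0,0],[6,0,0],0],
  [[0,0,0],[6,0,0],0],
  [[0,0,0],[6,0,0],0],
  [[0,0,0],[6,0,0],0],
  [[0,0,0],[6,0,0],0],
  [[0,0,0],[6,0,0],0],
  [[0,0,0],[6,0,0],0],
  [[0,0,0],[6,0,0],0],
  [[0,0,0],[0,0,0],0],
])

```text
time_s: 12.35
tcp_pos: [0.4176, 0.149, 0.1473]
orientation: [[-0.068, 0.358, -0.931], [0.998, 0.027, -0.062], [0.003, -0.933, -0.359]]
contact_force: [0.2, -0.8, -4.2]
grip_width: 0.0129
```

```bash
python3 - <<'E'
from h import *
s=delta([420,150,150]);print(s['orientation'].round(3))
p=get_image('scene'); save(p,'s7',(220,60,420,210),4); w=cloud(p)
np.savez('s7.npz',c=p['color'],w=w)
p=get_image('wrist'); save(p,'w7');np.savez('w7.npz',c=p['color'],w=cloud(p))
E
```

```text
t 12.35 tcp [417.6 149.  147.3] q [  4.2  50.9  70.7   0.5 127.3 -89.7] tool-frame delta [ 0.8 -1.7 -3.3] F [ 0.2 -0.8 -4.2] w 0.0129
[[-0.068  0.358 -0.931]
 [ 0.998  0.027 -0.062]
 [ 0.003 -0.933 -0.359]]
```

View pics/s7.png

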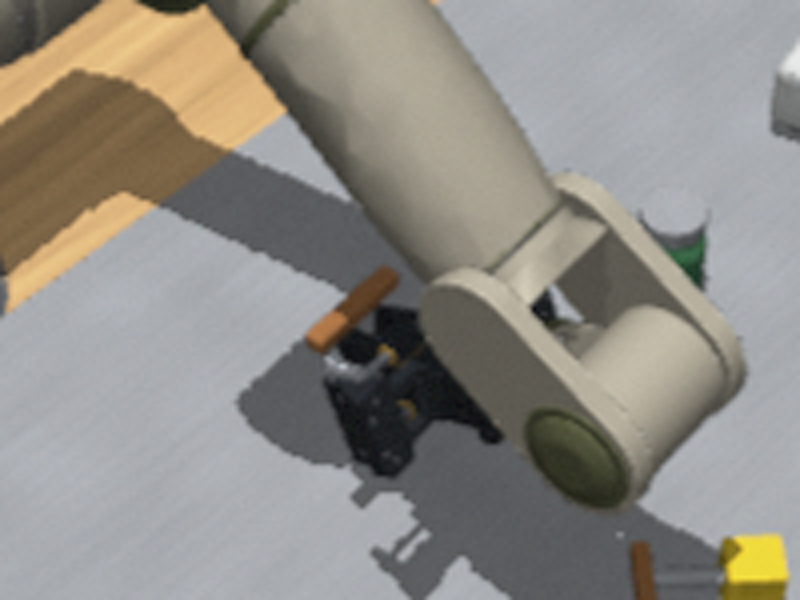

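View pics/w7.png

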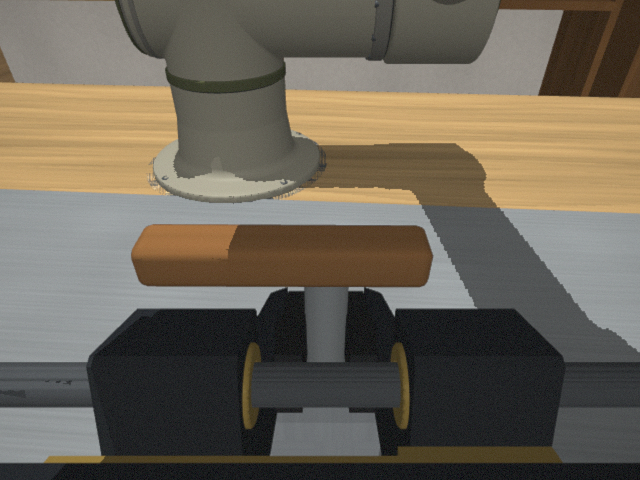

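Emit:
step_arm([
  [[0,0,0],[0.5,0,0],0],
  [[0,14.9,5.7],[0,0,0],0],
  [[0,14.9,5.7],[0,0,0],0],
  [[0,14.9,5.7],[0,0,0],0],
  [[0,14.9,5.7],[0,0,0],0],
  [[0,9.3,3.6],[0,0,0],0],
  [[0,4.6,1.8],[0,0,0],0],
  [[0,0,0],[0,0,0],0],
])

```text
time_s: 13.12
tcp_pos: [0.4183, 0.1495, 0.071]
orientation: [[-0.068, 0.354, -0.933], [0.998, 0.027, -0.062], [0.004, -0.935, -0.355]]
contact_force: [-0.0, 0.8, -3.0]
grip_width: 0.0135
```

Emit:
step_arm([
  [[0,1.4,0.55],[0,0,0],0],
  [[0,1.4,0.55],[0,0,0],0],
  [[0,0,0],[0,0,0],0],
])

```text
time_s: 13.37
tcp_pos: [0.4187, 0.1495, 0.0692]
orientation: [[-0.068, 0.357, -0.932], [0.998, 0.028, -0.062], [0.004, -0.934, -0.358]]
contact_force: [-1.5, -0.1, -2.2]
grip_width: 0.0131
```

```bash
python3 - <<'E'
from h import *
s=delta([420,150,61]);print(s['orientation'].round(3))
p=get_image('scene'); save(p,'s8',(220,60,420,210),4); w=cloud(p)
E
```

```text
t 13.3667 tcp [418.7 149.5  69.2] q [  4.2  57.9  70.3   0.5 120.8 -89.8] tool-frame delta [0.3 8.2 1.7] F [-1.5 -0.1 -2.2] w 0.0131
[[-0.068  0.357 -0.932]
 [ 0.998  0.028 -0.062]
 [ 0.004 -0.934 -0.358]]
```

View pics/s8.png

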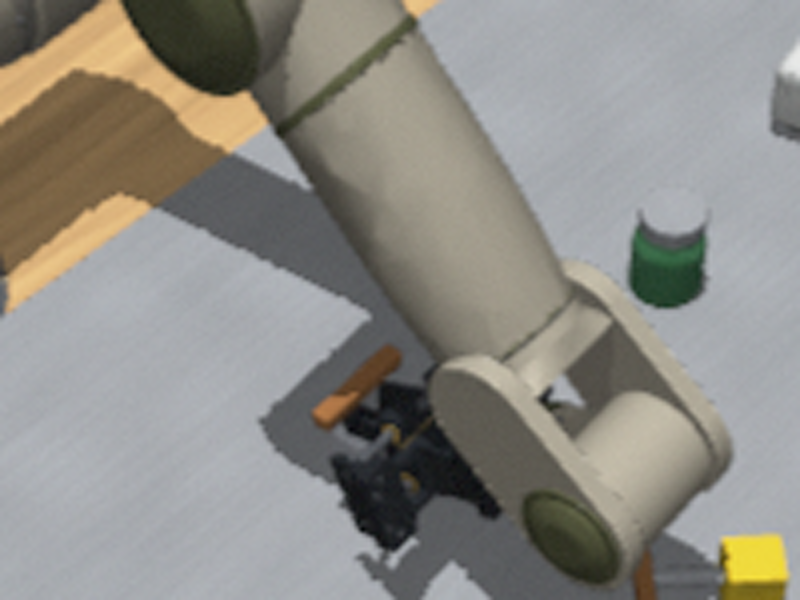

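```bash
python3 - <<'E'
from h import *
p=get_image('scene'); w=cloud(p); c=p['color'].astype(int)
m=np.zeros((480,640),bool); m[140:172,292:325]=1
m&=(c[...,0]-c[...,2]>40)
X=w[m]; print(len(X),np.percentile(X[:,2],[5,50,80,95]))
t=X[X[:,2]>np.percentile(X[:,2],90)-.006]; print(cv2.minAreaRect((t[:,:2]*1000).astype(np.float32)))
m[:]=0; m[120:215,320:410]=1; print('lowest fork',np.percentile(w[m][w[m][:,2]>.06][:,2],[1,5,50]))
E
```

```text
145 [nan nan nan nan]
((0.0, 0.0), (0.0, 0.0), 0.0)
lowest fork [0.0812699  0.11059355 0.20296308]
```

```bash
python3 - <<'E'
from h import *
s=delta([420,150,61])
p=get_image('scene'); w=cloud(p); c=p['color'].astype(int)
m=np.zeros((480,640),bool); m[140:172,292:325]=1
m&=(c[...,0]-c[...,2]>40)&np.isfinite(w[...,2])
X=w[m]; print(len(X),np.percentile(X[:,2],[5,50,80,95]))
t=X[X[:,2]>np.percentile(X[:,2],90)-.006]; print(cv2.minAreaRect((t[:,:2]*1000).astype(np.float32)))
E
```

```text
t 13.4667 tcp [418.7 149.5  69.3] q [  4.2  57.9  70.3   0.5 120.8 -89.8] tool-frame delta [0.4 8.2 1.8] F [ 0.4 -0.5 -3. ] w 0.0131
145 [0.10658747 0.11436504 0.11695437 0.11918428]
((441.4332580566406, 127.08568572998047), (56.343589782714844, 86.97354125976562), 42.7425651550293)
```

Emit:
step_arm([
  [[0,1.9,0.7],[0,0,0],0],
  [[0,1.9,0.7],[0,0,0],0],
  [[0,0.93,0.36],[0,0,0],0],
  [[0,0.93,0.36],[0,0,0],0],
  [[0,0,0],[0,0,0],0],
  [[0,0,0],[0,0,0],0],
])

```text
time_s: 14.02
tcp_pos: [0.4186, 0.1496, 0.0629]
orientation: [[-0.068, 0.356, -0.932], [0.998, 0.028, -0.062], [0.004, -0.934, -0.357]]
contact_force: [-0.6, -0.4, -3.0]
grip_width: 0.0127
```

Emit:
step_arm([
  [[0,0.93,0.36],[0,0,0],0],
  [[0,0,0],[0,0,0],0],
  [[0,0,0],[0,0,0],0],
])

```text
time_s: 14.27
tcp_pos: [0.4186, 0.1496, 0.062]
orientation: [[-0.068, 0.356, -0.932], [0.998, 0.028, -0.062], [0.004, -0.934, -0.357]]
contact_force: [-0.2, 0.7, -2.8]
grip_width: 0.013
```

Emit:
step_arm([
  [[0,0.93,0.36],[0,0,0],0],
  [[0,0,0],[0,0,0],0],
  [[0,0,0],[0,0,0],0],
])

```text
time_s: 14.52
tcp_pos: [0.4186, 0.1495, 0.0609]
orientation: [[-0.068, 0.356, -0.932], [0.998, 0.028, -0.062], [0.004, -0.934, -0.357]]
contact_force: [-1.2, 0.2, -3.2]
grip_width: 0.0131
```

Emit:
step_arm([
  [[0,0.7,0.27],[0,0,0],0],
  [[0,0,0],[0,0,0],0],
  [[0,0,0],[0,0,0],0],
])

```text
time_s: 14.77
tcp_pos: [0.4186, 0.1495, 0.0604]
orientation: [[-0.068, 0.356, -0.932], [0.998, 0.028, -0.062], [0.004, -0.934, -0.357]]
contact_force: [-0.5, 0.1, 0.3]
grip_width: 0.013
```

Emit:
step_arm([
  [[0,0.7,0.27],[0,0,0],0],
  [[0,0,0],[0,0,0],0],
  [[0,0,0],[0,0,0],0],
])

```text
time_s: 15.02
tcp_pos: [0.4185, 0.1495, 0.0603]
orientation: [[-0.068, 0.355, -0.933], [0.998, 0.027, -0.062], [0.003, -0.935, -0.356]]
contact_force: [-1.8, -2.0, 5.5]
grip_width: 0.0129
```

```bash
python3 - <<'E'
from h import *
s=delta([420,150,61]); print(s['moment'])
p=get_image('scene'); w=cloud(p); c=p['color'].astype(int)
m=np.zeros((480,640),bool); m[140:175,292:325]=1
m&=(c[...,0]-c[...,2]>40)&np.isfinite(w[...,2])
X=w[m]; print(len(X),np.percentile(X[:,2],[5,50,80,95]))
E
```

```text
t 15.0167 tcp [418.5 149.5  60.3] q [  4.2  58.8  70.1   0.5 120.2 -89.8] tool-frame delta [ 0.4 -0.1 -1.6] F [-1.8 -2.   5.5] w 0.0129
[-0.02709734  0.31687515  0.17531647]
138 [0.09933838 0.10571772 0.10844042 0.11078657]
```

Touch-down felt at TCP z≈60.4 mm (weight gone, then about 5 N up). Opening and backing out along the tool axis.

Emit:
step_arm([
  [[0,0,0],[0,0,0],30],
  [[0,0,0],[0,0,0],60],
  [[0,0,0],[0,0,0],60],
  [[0,0,0],[0,0,0],60],
  [[0,0,0],[0,0,0],60],
  [[0,0,0],[0,0,0],60],
  [[0,0,0],[0,0,0],60],
])

```text
time_s: 15.65
tcp_pos: [0.4186, 0.1496, 0.0594]
orientation: [[-0.068, 0.356, -0.932], [0.998, 0.028, -0.062], [0.004, -0.934, -0.357]]
contact_force: [0.3, -1.1, -0.3]
grip_width: 0.0576
```

Emit:
step_arm([
  [[0,0,-5],[0,0,0],60],
  [[0,0,-10],[0,0,0],60],
  [[0,0,-15],[0,0,0],60],
  [[0,0,-15],[0,0,0],60],
  [[0,0,-15],[0,0,0],60],
  [[0,0,-15],[0,0,0],60],
  [[0,0,0],[0,0,0],60],
])

```text
time_s: 16.23
tcp_pos: [0.4903, 0.1541, 0.0868]
orientation: [[-0.067, 0.359, -0.931], [0.998, 0.028, -0.062], [0.004, -0.933, -0.36]]
contact_force: [-0.1, -0.4, -0.5]
grip_width: 0.0601
```

```bash
python3 - <<'E'
from h import *
s=delta([420,150,61]);print(s['orientation'].round(3))
p=get_image('wrist'); save(p,'w9');p=get_image('top'); save(p,'t9',(200,180,400,330),4)
E
```

```text
t 16.2333 tcp [490.3 154.1  86.8] q [  4.2  64.3  52.8   0.5 131.8 -89.7] tool-frame delta [ 0.5 -1.2 75. ] F [-0.1 -0.4 -0.5] w 0.0601
[[-0.067  0.359 -0.931]
 [ 0.998  0.028 -0.062]
 [ 0.004 -0.933 -0.36 ]]
```

View pics/w9.png

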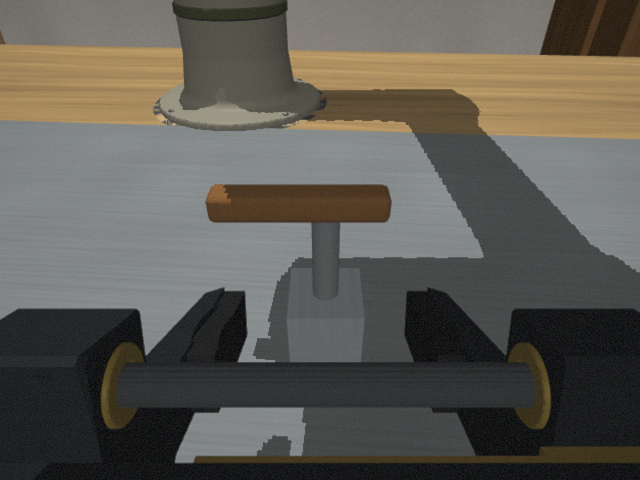

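View pics/t9.png

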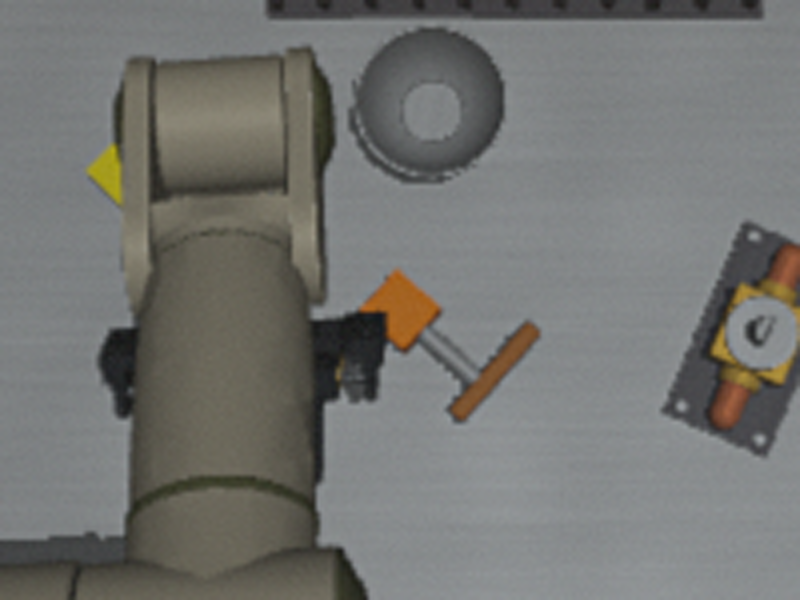

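The key stands upright and free (bar at (300,203) in the wrist image). Next I'll rise, tilt back to vertical and measure it from above.

Emit:
step_arm([
  [[0,-18.7,-7.2],[0,0,0],60],
  [[0,-18.7,-7.2],[0,0,0],60],
  [[0,-18.7,-7.2],[0,0,0],60],
  [[0,-18.7,-7.2],[0,0,0],60],
  [[0,-18.7,-7.2],[0,0,0],60],
  [[0,-18.7,-7.2],[0,0,0],60],
  [[0,-18.7,-7.2],[0,0,0],60],
  [[0,-18.7,-7.2],[0,0,0],60],
  [[0,-18.7,-7.2],[0,0,0],60],
  [[0,0,0],[0,0,0],60],
])

```text
time_s: 17.17
tcp_pos: [0.4888, 0.1537, 0.2695]
orientation: [[-0.068, 0.36, -0.93], [0.998, 0.028, -0.062], [0.004, -0.932, -0.361]]
contact_force: [0.1, 0.3, 0.5]
grip_width: 0.0603
```

Emit:
step_arm([
  [[0,0,0],[-6.9,0,0],60],
  [[0,0,0],[-6.9,0,0],60],
  [[0,0,0],[-6.9,0,0],60],
  [[0,0,0],[-6.9,0,0],60],
  [[0,0,0],[-6.9,0,0],60],
  [[0,0,0],[-6.9,0,0],60],
  [[0,0,0],[-6.9,0,0],60],
  [[0,0,0],[-6.9,0,0],60],
  [[0,0,0],[-6.9,0,0],60],
  [[0,0,0],[-6.9,0,0],60],
  [[0,-29,0],[0,0,0],60],
  [[0,-29,0],[0,0,0],60],
  [[0,0,0],[0,0,0],60],
])

```text
time_s: 18.25
tcp_pos: [0.4267, 0.1498, 0.2656]
orientation: [[-0.069, 0.998, -0.004], [0.998, 0.069, 0.003], [0.004, -0.004, -1.0]]
contact_force: [0.2, 0.4, 0.4]
grip_width: 0.0601
```

```bash
python3 - <<'E'
from h import *
s=delta([432,150,250]);print(s['orientation'].round(3))
p=get_image('wrist'); save(p,'w10'); w=cloud(p); np.savez('w10.npz',c=p['color'],w=w)
X=w[:300].reshape(-1,3); X=X[np.isfinite(X[:,2])]
b=X[(X[:,2]>.098)&(X[:,2]<.115)&(np.hypot(X[:,0]-.432,X[:,1]-.15)<.09)]
print('bar',len(b),np.median(b[:,2]),cv2.minAreaRect((b[:,:2]*1000).astype(np.float32)))
b=X[(X[:,2]>.030)&(X[:,2]<.048)&(np.hypot(X[:,0]-.432,X[:,1]-.15)<.06)]
print('block',len(b),np.median(b[:,2]),cv2.minAreaRect((b[:,:2]*1000).astype(np.float32)))
E
```

```text
t 18.25 tcp [426.7 149.8 265.6] q [  4.3   7.6  94.8   0.2  77.9 -89.7] tool-frame delta [-0.2  5.4 15.6] F [0.2 0.4 0.4] w 0.0601
[[-0.069  0.998 -0.004]
 [ 0.998  0.069  0.003]
 [ 0.004 -0.004 -1.   ]]
bar 2455 0.10541243357521973 ((431.7820129394531, 138.23382568359375), (15.778326988220215, 84.1519775390625), 4.031156539916992)
block 1108 0.04167648871007887 ((422.5536804199219, 150.15008544921875), (22.814659118652344, 39.95784378051758), 4.1000542640686035)
```

View pics/w10.png

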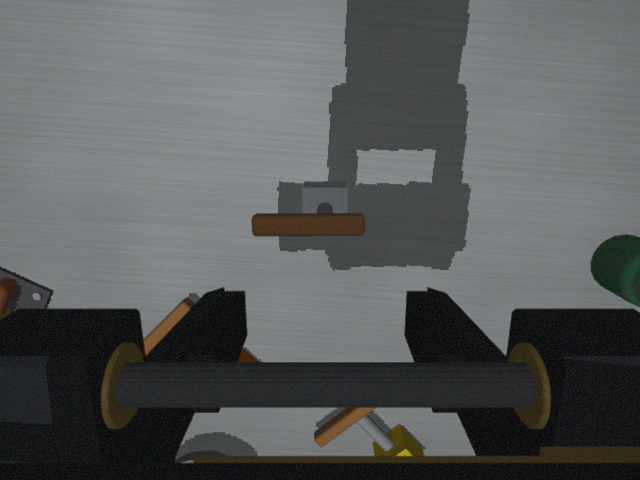

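Emit:
step_arm([
  [[0,0,0],[0,0,6.9],50],
  [[0,0,0],[0,0,6.9],50],
  [[0,0,0],[0,0,6.9],50],
  [[0,0,0],[0,0,6.9],50],
  [[0,0,0],[0,0,6.9],50],
  [[0,0,0],[0,0,6.9],50],
  [[0,0,0],[0,0,6.9],50],
  [[0,0,0],[0,0,6.9],50],
  [[0,0,0],[0,0,6.9],50],
  [[0,0,0],[0,0,6.9],50],
  [[0,0,0],[0,0,6.9],50],
  [[0,0,0],[0,0,6.9],50],
  [[0,0,0],[0,0,6.9],50],
  [[0,0,0],[0,0,0],50],
])

```text
time_s: 19.47
tcp_pos: [0.4315, 0.1496, 0.2657]
orientation: [[0.998, 0.069, -0.003], [0.069, -0.998, 0.003], [-0.003, -0.004, -1.0]]
contact_force: [0.3, -0.1, 0.7]
grip_width: 0.0499
```

```bash
python3 - <<'E'
from h import *
s=delta([430.9,150.7,80]);print(s['orientation'].round(4))
E
```

```text
t 19.4667 tcp [431.5 149.6 265.7] q [ 4.2  8.1 94.1  0.2 77.9  0.3] tool-frame delta [ -0.   -0.5 185.7] F [ 0.3 -0.1  0.7] w 0.0499
[[ 0.9976  0.0685 -0.0029]
 [ 0.0685 -0.9976  0.0034]
 [-0.0026 -0.0036 -1.    ]]
```

Emit:
step_arm([
  [[0,0,25],[-0.2,0.15,0],50],
  [[0,0,35],[0,0,0],50],
  [[0,0,35],[0,0,0],50],
  [[0,-0.5,35],[0,0,0],50],
  [[0,0,25],[0,0,0],50],
  [[0,0,15],[0,0,0],50],
  [[0,0,10],[0,0,0],50],
  [[0,0,5.7],[0,0,0],50],
  [[0,0,0],[0,0,0],50],
  [[0,0,0],[0,0,0],50],
])

```text
time_s: 20.3
tcp_pos: [0.4315, 0.1503, 0.081]
orientation: [[0.997, 0.075, 0.001], [0.075, -0.997, 0.0], [0.001, -0.0, -1.0]]
contact_force: [-0.8, -0.1, -0.5]
grip_width: 0.0497
```

```bash
python3 - <<'E'
from h import *
s=delta([430.9,150.7,80]);print(s['orientation'].round(4))
p=get_image('wrist'); save(p,'w11')
E
```

```text
t 20.3 tcp [431.5 150.3  81. ] q [  4.5  21.2 108.1   0.   50.7   0.2] tool-frame delta [-0.6 -0.5  1. ] F [-0.8 -0.1 -0.5] w 0.0497
[[ 9.972e-01  7.460e-02  1.200e-03]
 [ 7.460e-02 -9.972e-01  2.000e-04]
 [ 1.200e-03 -2.000e-04 -1.000e+00]]
```

View pics/w11.png

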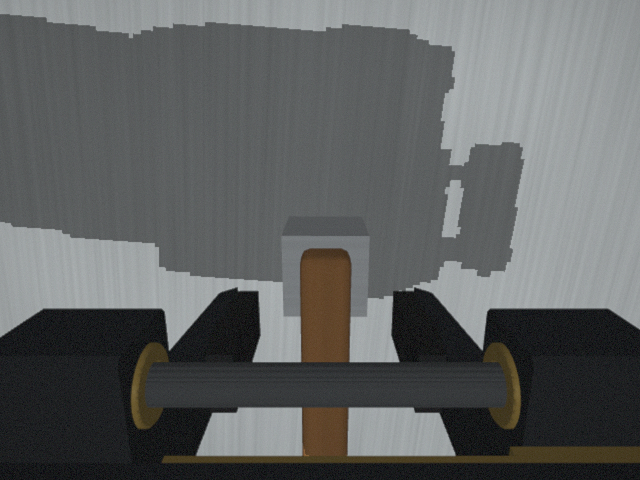

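Fingers straddle the bar on the key axis; close and lift.

Emit:
step_arm([
  [[0,0,0.5],[0,0,0],0],
  [[0,0,0],[0,0,0],0],
  [[0,0,0],[0,0,0],0],
  [[0,0,0],[0,0,0],0],
  [[0,0,0],[0,0,0],0],
  [[0,0,0],[0,0,0],0],
  [[0,0,0],[0,0,0],0],
  [[0,0,0],[0,0,0],0],
  [[0,0,0],[0,0,0],0],
])

```text
time_s: 21.1
tcp_pos: [0.4314, 0.1503, 0.0806]
orientation: [[0.997, 0.073, 0.001], [0.073, -0.997, 0.0], [0.002, -0.0, -1.0]]
contact_force: [-0.9, -0.8, 0.8]
grip_width: 0.0156
```

```bash
python3 - <<'E'
from h import *
s=delta([430.9,150.7,80]);print(s['orientation'].round(4))
E
```

```text
t 21.1 tcp [431.4 150.3  80.6] q [  4.5  21.2 108.1   0.   50.6   0.3] tool-frame delta [-0.4 -0.4  0.6] F [-0.9 -0.8  0.8] w 0.0156
[[ 9.973e-01  7.300e-02  1.500e-03]
 [ 7.300e-02 -9.973e-01  3.000e-04]
 [ 1.500e-03 -2.000e-04 -1.000e+00]]
```

Emit:
step_arm([
  [[0,0,-8],[0,0,0],0],
  [[0,0,-20],[0,0,0],0],
  [[0,0,-30],[0,0,0],0],
  [[0,0,-30],[0,0,0],0],
  [[0,0,-22],[0,0,0],0],
  [[0,0,0],[0,0,0],0],
])

```text
time_s: 21.6
tcp_pos: [0.4326, 0.1505, 0.1947]
orientation: [[0.997, 0.073, 0.008], [0.073, -0.997, 0.001], [0.008, -0.0, -1.0]]
contact_force: [1.3, -0.3, -2.6]
grip_width: 0.0157
```

Emit:
step_arm([
  [[11.5,29.3,0],[0,0,0],0],
  [[11.5,29.3,0],[0,0,0],0],
  [[11.5,29.3,0],[0,0,0],0],
  [[11.5,29.3,0],[0,0,0],0],
  [[11.5,29.3,0],[0,0,0],0],
  [[11.5,29.3,0],[0,0,0],0],
  [[11.5,29.3,0],[0,0,0],0],
  [[11.5,29.3,0],[0,0,0],0],
  [[11.5,29.3,0],[0,0,0],0],
  [[11.5,29.3,0],[0,0,0],0],
  [[11.5,29.3,0],[0,0,0],0],
  [[11.5,29.3,0],[0,0,0],0],
  [[0,0,0],[0,0,6.95],0],
  [[0,0,0],[0,0,6.95],0],
  [[0,0,0],[0,0,6.95],0],
  [[0,0,0],[0,0,6.95],0],
  [[0,0,0],[0,0,0],0],
  [[0,0,0],[0,0,0],0],
])

```text
time_s: 23.1
tcp_pos: [0.594, -0.1901, 0.1894]
orientation: [[0.918, -0.397, -0.001], [-0.397, -0.918, 0.001], [-0.001, -0.001, -1.0]]
contact_force: [-0.0, 0.7, -2.2]
grip_width: 0.0152
```

```bash
python3 - <<'E'
from h import *
s=delta([596.4,-190.7,190]);R=s['orientation'];print(R.round(4),np.degrees(np.arctan2(R[1,0],R[0,0])))
p=get_image('wrist'); save(p,'w12');p=get_image('scene'); save(p,'s12',(200,200,360,320),5)
E
```

```text
t 23.1 tcp [ 594.  -190.1  189.4] q [-28.5  32.6  71.3   0.   76.1  -5.1] tool-frame delta [ 2.4 -0.4 -0.6] F [-0.   0.7 -2.2] w 0.0152
[[ 9.177e-01 -3.972e-01 -6.000e-04]
 [-3.972e-01 -9.177e-01  1.200e-03]
 [-1.100e-03 -9.000e-04 -1.000e+00]] -23.404569621785818
```

View pics/w12.png

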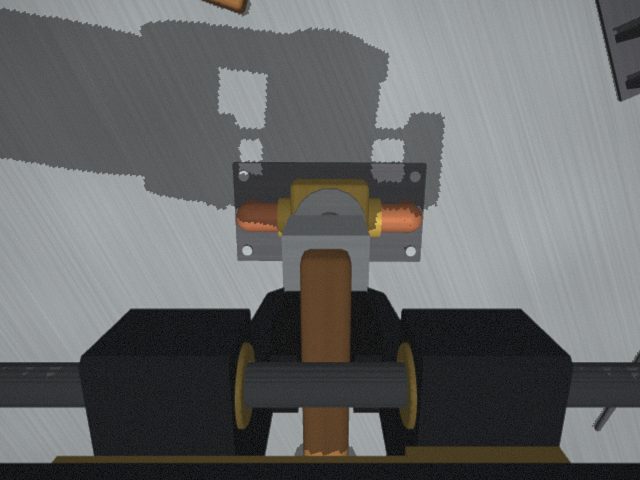

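View pics/s12.png

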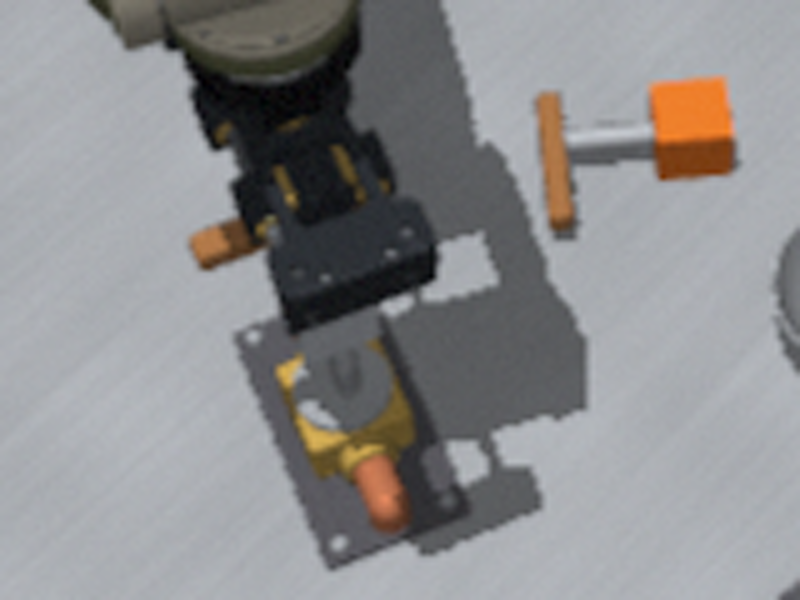

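Emit:
step_arm([
  [[2.4,0,0],[0,0,0],0],
  [[0,0,12],[0,0,0],0],
  [[0,0,12],[0,0,0],0],
  [[0,0,7],[0,0,0],0],
  [[0,0,3],[0,0,0],0],
  [[0,0,0],[0,0,0],0],
  [[0,0,0],[0,0,0],0],
])

```text
time_s: 23.78
tcp_pos: [0.5969, -0.1914, 0.157]
orientation: [[0.916, -0.4, 0.002], [-0.4, -0.916, -0.0], [0.002, -0.001, -1.0]]
contact_force: [0.1, 0.6, -2.1]
grip_width: 0.0152
```

```bash
python3 - <<'E'
from h import *
s=delta([596.4,-190.7,126.6]);R=s['orientation'];print(R.round(4),np.degrees(np.arctan2(R[1,0],R[0,0])))
p=get_image('scene'); save(p,'s13',(200,200,360,320),5)
E
```

```text
t 23.7833 tcp [ 596.9 -191.4  157. ] q [-28.5  34.5  73.2   0.   72.2  -4.9] tool-frame delta [-0.8 -0.4 30.4] F [ 0.1  0.6 -2.1] w 0.0152
[[ 9.164e-01 -4.002e-01  1.700e-03]
 [-4.002e-01 -9.164e-01 -0.000e+00]
 [ 1.600e-03 -7.000e-04 -1.000e+00]] -23.589764474421376
```

View pics/s13.png

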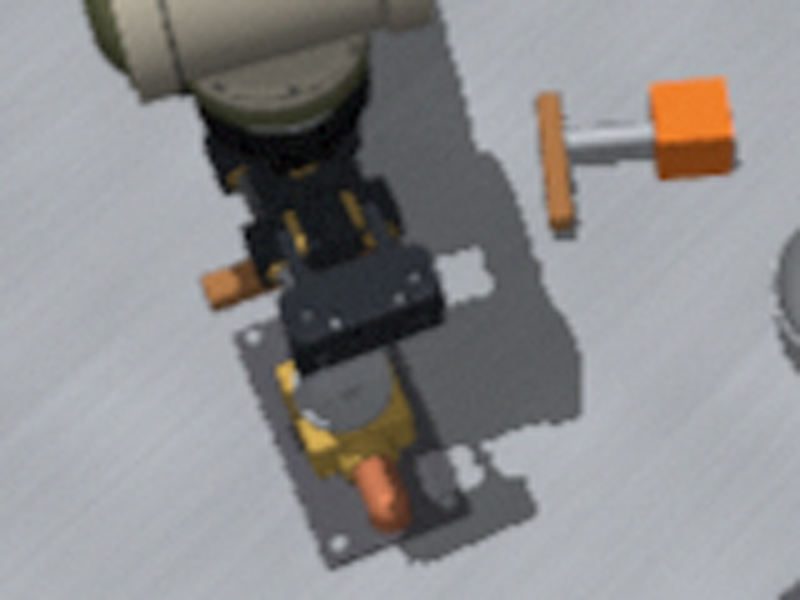

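Emit:
step_arm([
  [[-0.6,0,0],[0,0,0],0],
  [[0,0,2],[0,0,0],0],
  [[0,0,2],[0,0,0],0],
  [[0,0,1.5],[0,0,0],0],
  [[0,0,1.5],[0,0,0],0],
  [[0,0,0],[0,0,0],0],
])

```text
time_s: 24.33
tcp_pos: [0.596, -0.191, 0.1492]
orientation: [[0.916, -0.401, 0.001], [-0.401, -0.916, 0.001], [0.0, -0.001, -1.0]]
contact_force: [0.3, 0.8, -1.8]
grip_width: 0.0156
```

Emit:
step_arm([
  [[0,0,1.5],[0,0,0],0],
  [[0,0,1.5],[0,0,0],0],
  [[0,0,0],[0,0,0],0],
])

```text
time_s: 24.58
tcp_pos: [0.596, -0.191, 0.1463]
orientation: [[0.916, -0.401, 0.001], [-0.401, -0.916, 0.0], [0.001, -0.001, -1.0]]
contact_force: [0.2, 0.0, -3.9]
grip_width: 0.0151
```

No contact force with the open end already 6 mm below the stem's top, so it has entered cleanly. Continuing down.

Emit:
step_arm([
  [[0,0,2],[0,0,0],0],
  [[0,0,2],[0,0,0],0],
  [[0,0,2],[0,0,0],0],
  [[0,0,2],[0,0,0],0],
  [[0,0,0],[0,0,0],0],
])

```text
time_s: 25.0
tcp_pos: [0.5959, -0.1909, 0.138]
orientation: [[0.916, -0.401, 0.0], [-0.401, -0.916, 0.001], [0.0, -0.001, -1.0]]
contact_force: [-0.2, -0.6, -3.4]
grip_width: 0.0158
```

Emit:
step_arm([
  [[0,0,2],[0,0,0],0],
  [[0,0,2],[0,0,0],0],
  [[0,0,2],[0,0,0],0],
  [[0,0,1.5],[0,0,0],0],
  [[0,0,1],[0,0,0],0],
  [[0,0,0],[0,0,0],0],
])

```text
time_s: 25.5
tcp_pos: [0.596, -0.191, 0.1298]
orientation: [[0.916, -0.401, 0.001], [-0.401, -0.916, 0.0], [0.001, -0.001, -1.0]]
contact_force: [0.4, -0.8, -2.4]
grip_width: 0.0156
```

Emit:
step_arm([
  [[0,0,1],[0,0,0],0],
  [[0,0,1],[0,0,0],0],
  [[0,0,0],[0,0,0],0],
])

```text
time_s: 25.75
tcp_pos: [0.5961, -0.191, 0.1279]
orientation: [[0.916, -0.401, 0.001], [-0.401, -0.916, 0.0], [0.001, -0.001, -1.0]]
contact_force: [0.5, 0.1, -2.6]
grip_width: 0.0155
```

Emit:
step_arm([
  [[0,0,1],[0,0,0],0],
  [[0,0,0],[0,0,0],0],
  [[0,0,0],[0,0,0],0],
])

```text
time_s: 26.0
tcp_pos: [0.5961, -0.191, 0.127]
orientation: [[0.916, -0.401, 0.001], [-0.401, -0.916, 0.0], [0.001, -0.001, -1.0]]
contact_force: [-0.2, 0.0, -2.4]
grip_width: 0.0151
```

Emit:
step_arm([
  [[0,0,0.8],[0,0,0],0],
  [[0,0,0],[0,0,0],0],
  [[0,0,0],[0,0,0],0],
])

```text
time_s: 26.25
tcp_pos: [0.5964, -0.1911, 0.1268]
orientation: [[0.916, -0.401, 0.002], [-0.401, -0.916, -0.0], [0.002, -0.001, -1.0]]
contact_force: [0.5, 1.0, 2.2]
grip_width: 0.0158
```

Emit:
step_arm([
  [[0,0,0.8],[0,0,0],0],
  [[0,0,0],[0,0,0],0],
  [[0,0,0],[0,0,0],0],
])

```text
time_s: 26.5
tcp_pos: [0.5966, -0.191, 0.1267]
orientation: [[0.916, -0.4, 0.003], [-0.4, -0.916, -0.0], [0.003, -0.001, -1.0]]
contact_force: [-1.2, 1.8, 5.8]
grip_width: 0.0154
```

Contact at TCP z 0.1268 puts the socket end at 46 mm, on the collar: fully home. Now turning anticlockwise.

Emit:
step_arm([
  [[0,0,0],[0,0,-3],0],
  [[0,0,0],[0,0,-5],0],
  [[0,0,0],[0,0,-5],0],
  [[0,0,0],[0,0,-5],0],
  [[0,0,0],[0,0,-5],0],
  [[0,0,0],[0,0,-5],0],
  [[0,0,0],[0,0,-5],0],
  [[0,0,0],[0,0,-5],0],
  [[0,0,0],[0,0,-5],0],
  [[0,0,0],[0,0,0],0],
])

```text
time_s: 27.33
tcp_pos: [0.5969, -0.192, 0.1268]
orientation: [[0.942, 0.335, 0.004], [0.335, -0.942, -0.002], [0.003, 0.003, -1.0]]
contact_force: [0.5, -2.3, 5.1]
grip_width: 0.0155
```

```bash
python3 - <<'E'
from h import *
s=delta([596.4,-190.9,126.6]);R=s['orientation'];print(s['moment'].round(3),np.degrees(np.arctan2(R[1,0],R[0,0])))
E
```

```text
t 27.3333 tcp [ 596.9 -192.   126.8] q [-28.5  36.2  75.2   0.   68.4 -48.1] tool-frame delta [-0.1 -1.2  0.2] F [ 0.5 -2.3  5.1] w 0.0155
[-0.458 -0.24  -0.113] 19.563202671658498
```

Emit:
step_arm([
  [[0,0,0],[0,0,-5],0],
  [[0,0,0],[0,0,-5],0],
  [[0,0,0],[0,0,-5],0],
  [[0,0,0],[0,0,-5],0],
  [[0,0,0],[0,0,-5],0],
  [[0,0,0],[0,0,-5],0],
  [[0,0,0],[0,0,-5],0],
  [[0,0,0],[0,0,-5],0],
  [[0,0,0],[0,0,-5],0],
  [[0,0,0],[0,0,0],0],
])

```text
time_s: 28.17
tcp_pos: [0.5971, -0.1915, 0.1268]
orientation: [[0.43, 0.903, 0.005], [0.903, -0.43, -0.001], [0.001, 0.005, -1.0]]
contact_force: [2.0, -0.2, 4.7]
grip_width: 0.0155
```

```bash
python3 - <<'E'
from h import *
s=delta([596.4,-190.9,126.6]);R=s['orientation'];print(s['moment'].round(3),np.degrees(np.arctan2(R[1,0],R[0,0])))
E
```

```text
t 28.1667 tcp [ 597.1 -191.5  126.8] q [-28.5  36.2  75.2   0.1  68.4 -93.1] tool-frame delta [ 0.3 -0.9  0.2] F [ 2.  -0.2  4.7] w 0.0155
[-0.095 -0.505 -0.121] 64.54700750167875
```

Emit:
step_arm([
  [[0,0,0],[0,0,-3],0],
  [[0,0,0],[0,0,-3],0],
  [[0,0,0],[0,0,-2],0],
  [[0,0,0],[0,0,0],0],
])

```text
time_s: 28.5
tcp_pos: [0.5971, -0.1914, 0.1267]
orientation: [[0.302, 0.953, 0.005], [0.953, -0.302, -0.001], [0.0, 0.005, -1.0]]
contact_force: [2.8, -0.8, 5.1]
grip_width: 0.0152
```

```bash
python3 - <<'E'
from h import *
s=delta([596.4,-190.9,126.6]);R=s['orientation'];print(s['moment'].round(3),np.degrees(np.arctan2(R[1,0],R[0,0])))
E
```

```text
t 28.5 tcp [ 597.1 -191.4  126.7] q [-2.850e+01  3.620e+01  7.520e+01  1.000e-01  6.840e+01 -1.009e+02] tool-frame delta [ 0.3 -0.8  0.1] F [ 2.8 -0.8  5.1] w 0.0152
[ 0.022 -0.484 -0.143] 72.39326117012102
```

Emit:
step_arm([
  [[0,0,0],[0,0,-2],0],
  [[0,0,0],[0,0,-2],0],
  [[0,0,0],[0,0,0],0],
])

```text
time_s: 28.75
tcp_pos: [0.5972, -0.1913, 0.1268]
orientation: [[0.235, 0.972, 0.005], [0.972, -0.235, -0.001], [0.0, 0.005, -1.0]]
contact_force: [1.9, 0.8, 5.3]
grip_width: 0.0154
```

```bash
python3 - <<'E'
from h import *
s=delta([596.4,-190.9,126.6]);R=s['orientation'];print(s['moment'].round(3),np.degrees(np.arctan2(R[1,0],R[0,0])))
E
```

```text
t 28.75 tcp [ 597.2 -191.3  126.8] q [-2.850e+01  3.620e+01  7.520e+01  1.000e-01  6.840e+01 -1.049e+02] tool-frame delta [ 0.3 -0.8  0.2] F [1.9 0.8 5.3] w 0.0154
[ 0.065 -0.565 -0.19 ] 76.39253426423967
```

Emit:
step_arm([
  [[0,0,0],[0,0,-2],0],
  [[0,0,0],[0,0,0],0],
  [[0,0,0],[0,0,0],0],
])

```text
time_s: 29.0
tcp_pos: [0.5971, -0.1913, 0.1268]
orientation: [[0.203, 0.979, 0.005], [0.979, -0.203, -0.001], [-0.0, 0.005, -1.0]]
contact_force: [3.5, 0.4, 4.8]
grip_width: 0.0153
```

```bash
python3 - <<'E'
from h import *
s=delta([596.4,-190.9,126.6]);R=s['orientation'];print(s['moment'].round(3),np.degrees(np.arctan2(R[1,0],R[0,0])))
E
```

```text
t 29.0 tcp [ 597.1 -191.3  126.8] q [-2.850e+01  3.620e+01  7.520e+01  1.000e-01  6.840e+01 -1.068e+02] tool-frame delta [ 0.3 -0.8  0.2] F [3.5 0.4 4.8] w 0.0153
[ 0.119 -0.574 -0.202] 78.29700711704498
```

Emit:
step_arm([
  [[0,0,0],[0,0,-2],0],
  [[0,0,0],[0,0,0],0],
  [[0,0,0],[0,0,0],0],
])

```text
time_s: 29.25
tcp_pos: [0.5971, -0.1913, 0.1268]
orientation: [[0.169, 0.986, 0.005], [0.986, -0.169, -0.001], [-0.0, 0.005, -1.0]]
contact_force: [1.4, 0.3, 5.4]
grip_width: 0.0153
```

```bash
python3 - <<'E'
from h import *
s=delta([596.4,-190.9,126.6]);R=s['orientation'];print(s['moment'].round(3),np.degrees(np.arctan2(R[1,0],R[0,0])))
E
```

```text
t 29.25 tcp [ 597.1 -191.3  126.8] q [-2.850e+01  3.620e+01  7.520e+01  1.000e-01  6.840e+01 -1.088e+02] tool-frame delta [ 0.3 -0.8  0.2] F [1.4 0.3 5.4] w 0.0153
[ 0.13  -0.535 -0.152] 80.29734885144272
```

Emit:
step_arm([
  [[0,0,0],[0,0,-2],0],
  [[0,0,0],[0,0,0],0],
  [[0,0,0],[0,0,0],0],
])

```text
time_s: 29.5
tcp_pos: [0.5971, -0.1913, 0.1268]
orientation: [[0.134, 0.991, 0.005], [0.991, -0.134, -0.001], [-0.0, 0.005, -1.0]]
contact_force: [1.2, 1.0, 4.9]
grip_width: 0.0156
```

```bash
python3 - <<'E'
from h import *
s=delta([596.4,-190.9,126.6]);R=s['orientation'];print(s['moment'].round(3),np.degrees(np.arctan2(R[1,0],R[0,0])))
p=get_image('scene'); save(p,'s14',(200,200,360,320),5);p=get_image('top'); save(p,'t14',(330,210,450,300),6);p=get_image('wrist');save(p,'w14')
E
```

```text
t 29.5 tcp [ 597.1 -191.3  126.8] q [-2.850e+01  3.620e+01  7.520e+01  1.000e-01  6.840e+01 -1.108e+02] tool-frame delta [ 0.3 -0.8  0.2] F [1.2 1.  4.9] w 0.0156
[ 0.135 -0.601 -0.196] 82.29723437984377
```

View pics/w14.png

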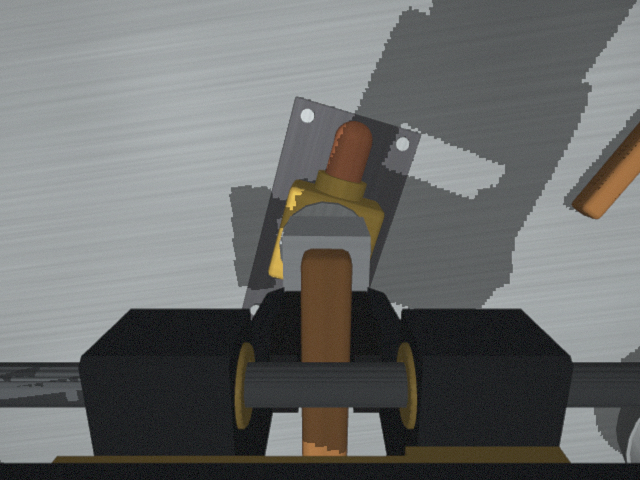

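View pics/s14.png

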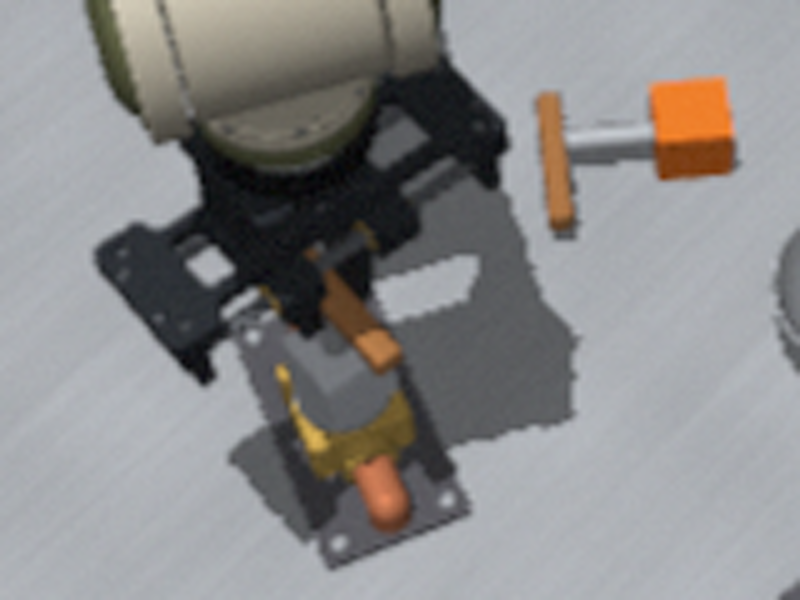

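Emit:
step_arm([
  [[0,0,0],[0,0,-2],0],
  [[0,0,0],[0,0,0],0],
  [[0,0,0],[0,0,0],0],
])

```text
time_s: 29.9
tcp_pos: [0.5971, -0.1913, 0.1268]
orientation: [[0.099, 0.995, 0.005], [0.995, -0.099, -0.001], [-0.0, 0.005, -1.0]]
contact_force: [2.4, 0.4, 5.4]
grip_width: 0.0152
```

```bash
python3 - <<'E'
from h import *
s=delta([596.4,-190.9,126.6]);R=s['orientation'];print(s['moment'].round(3),np.degrees(np.arctan2(R[1,0],R[0,0])))
E
```

```text
t 29.9 tcp [ 597.1 -191.3  126.8] q [-2.850e+01  3.620e+01  7.520e+01  1.000e-01  6.840e+01 -1.128e+02] tool-frame delta [ 0.3 -0.8  0.2] F [2.4 0.4 5.4] w 0.0152
[ 0.247 -0.524 -0.181] 84.29696935322805
```

Emit:
step_arm([
  [[0,0,0],[0,0,-2],0],
  [[0,0,0],[0,0,0],0],
  [[0,0,0],[0,0,0],0],
])

```text
time_s: 30.15
tcp_pos: [0.5972, -0.1913, 0.1268]
orientation: [[0.065, 0.998, 0.005], [0.998, -0.065, -0.001], [-0.001, 0.005, -1.0]]
contact_force: [2.2, 0.3, 5.7]
grip_width: 0.0157
```

```bash
python3 - <<'E'
from h import *
s=delta([596.4,-190.9,126.6]);R=s['orientation'];print(s['moment'].round(3),np.degrees(np.arctan2(R[1,0],R[0,0])))
E
```

```text
t 30.15 tcp [ 597.2 -191.3  126.8] q [-2.850e+01  3.620e+01  7.520e+01  1.000e-01  6.840e+01 -1.148e+02] tool-frame delta [ 0.3 -0.8  0.2] F [2.2 0.3 5.7] w 0.0157
[ 0.123 -0.552 -0.237] 86.28853194462413
```

```bash
python3 - <<'E'
from h import *
p=get_image('wrist'); save(p,'w15'); w=cloud(p)
s=monitor.state();R=s['orientation'];t=s['tcp_pos']
print(s['moment'].round(3))
L=(w-t)@R*1000
# bar top points & block top points in tool frame
def rect(name,zlo,zhi):
    m=np.isfinite(w[...,2])&(w[...,2]>zlo)&(w[...,2]<zhi)&(abs(L[...,0])<60)&(abs(L[...,1])<60)
    m[310:]=False
    X=L[m][:,:2]; print(name,len(X),cv2.minAreaRect(X.astype(np.float32)))
    return m
rect('bar',.145,.158); rect('block',.083,.093)
a=cv2.imread('pics/w12.png');b=cv2.imread('pics/w15.png')
cv2.imwrite('pics/cmp.png',np.hstack([a[200:330,250:400],b[200:330,250:400]]).repeat(2,0).repeat(2,1))
E
```

```text
[ 0.096 -0.563 -0.26 ]
bar 2938 ((0.5496788024902344, -20.27783966064453), (19.984643936157227, 44.13811111450195), 89.89105224609375)
block 2860 ((0.8561382293701172, -6.646124839782715), (40.1800651550293, 27.265947341918945), 0.27162855863571167)
```

View pics/cmp.png

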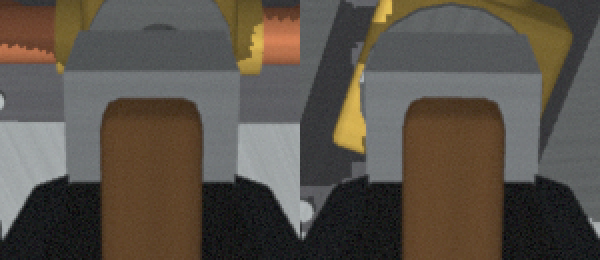

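Emit:
step_arm([
  [[0,0,0],[0,0,-2],0],
  [[0,0,0],[0,0,-1],0],
  [[0,0,0],[0,0,0],0],
])

```text
time_s: 30.45
tcp_pos: [0.5972, -0.1914, 0.1268]
orientation: [[0.012, 1.0, 0.005], [1.0, -0.012, -0.001], [-0.001, 0.005, -1.0]]
contact_force: [3.2, 0.1, 5.9]
grip_width: 0.0155
```

```bash
python3 - <<'E'
from h import *
s=delta([596.4,-190.9,126.6]);R=s['orientation'];print(s['moment'].round(3),np.degrees(np.arctan2(R[1,0],R[0,0])))
p=get_image('wrist');w=cloud(p)
s=monitor.state();R=s['orientation'];t=s['tcp_pos'];L=(w-t)@R*1000
m=np.isfinite(w[...,2])&(w[...,2]>.083)&(w[...,2]<.093)&(abs(L[...,0])<60)&(abs(L[...,1])<60);m[310:]=False
print(s['moment'].round(3),cv2.minAreaRect(L[m][:,:2].astype(np.float32)))
E
```

```text
t 30.45 tcp [ 597.2 -191.4  126.8] q [-2.850e+01  3.620e+01  7.520e+01  1.000e-01  6.840e+01 -1.178e+02] tool-frame delta [ 0.4 -0.8  0.2] F [3.2 0.1 5.9] w 0.0155
[ 0.055 -0.581 -0.403] 89.3168298574165
[ 0.085 -0.554 -0.358] ((0.916351318359375, -6.34593391418457), (40.09627151489258, 27.70884132385254), 1.034592628479004)
```

Moment has risen to 0.36–0.40 N m, three times the stem's friction, and the block now lags the tool by 1°: that is the stop. Unload slightly, release, and rise.

Emit:
step_arm([
  [[0,0,0],[0,0,2],0],
  [[0,0,0],[0,0,0],0],
  [[0,0,0],[0,0,0],25],
  [[0,0,0],[0,0,0],45],
  [[0,0,0],[0,0,0],50],
  [[0,0,0],[0,0,0],50],
  [[0,0,0],[0,0,0],50],
  [[0,0,0],[0,0,0],50],
])

```text
time_s: 31.17
tcp_pos: [0.5961, -0.191, 0.1253]
orientation: [[0.046, 0.999, 0.001], [0.999, -0.046, 0.0], [0.0, 0.001, -1.0]]
contact_force: [0.3, -0.1, 0.1]
grip_width: 0.0499
```

Emit:
step_arm([
  [[0,0,-5],[0,0,0],50],
  [[0,0,-10],[0,0,0],50],
  [[0,0,-20],[0,0,0],50],
  [[0,0,-30],[0,0,0],50],
  [[0,0,-35],[0,0,0],50],
  [[0,0,-35],[0,0,0],50],
  [[0,0,0],[0,0,0],50],
])

```text
time_s: 31.75
tcp_pos: [0.5975, -0.1918, 0.2691]
orientation: [[0.045, 0.999, 0.012], [0.999, -0.045, -0.006], [-0.005, 0.013, -1.0]]
contact_force: [0.0, 0.8, 1.1]
grip_width: 0.0501
```

```bash
python3 - <<'E'
from h import *
s=delta([596.4,-190.9,126.6])
p=get_image('wrist'); save(p,'w16'); w=cloud(p)
X=w[:300].reshape(-1,3); X=X[np.isfinite(X[:,2])]; near=np.hypot(X[:,0]-.597,X[:,1]+.19)<.08
b=X[(X[:,2]>.143)&(X[:,2]<.165)&near]
print('bar',len(b),np.median(b[:,2]),cv2.minAreaRect((b[:,:2]*1000).astype(np.float32)))
b=X[(X[:,2]>.078)&(X[:,2]<.098)&near]
print('block',len(b),np.median(b[:,2]),cv2.minAreaRect((b[:,:2]*1000).astype(np.float32)))
p=get_image('scene'); save(p,'s16')
E
```

```text
t 31.75 tcp [ 597.5 -191.8  269.1] q [ -28.5   29.9   63.8    0.    85.5 -115.9] tool-frame delta [  1.6  -3.  142.5] F [0.  0.8 1.1] w 0.0501
bar 2818 0.15151593982794997 ((606.7678833007812, -191.69129943847656), (16.01404571533203, 78.64836120605469), 85.71588134765625)
block 1345 0.08769170382477559 ((597.7374877929688, -190.87237548828125), (40.08514404296875, 40.312679290771484), 85.53326416015625)
```

View pics/w16.png

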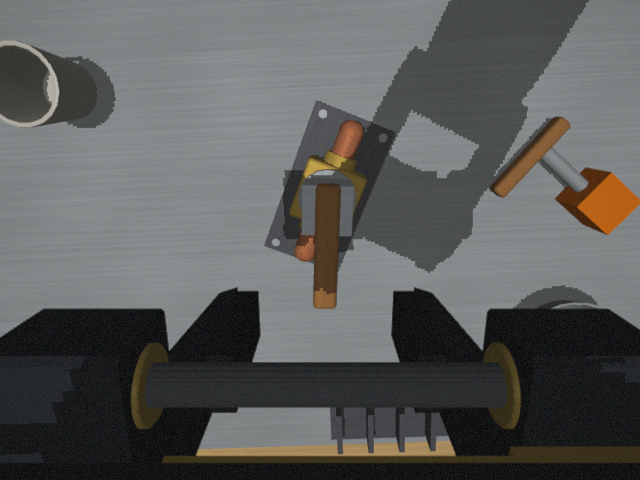

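View pics/s16.png

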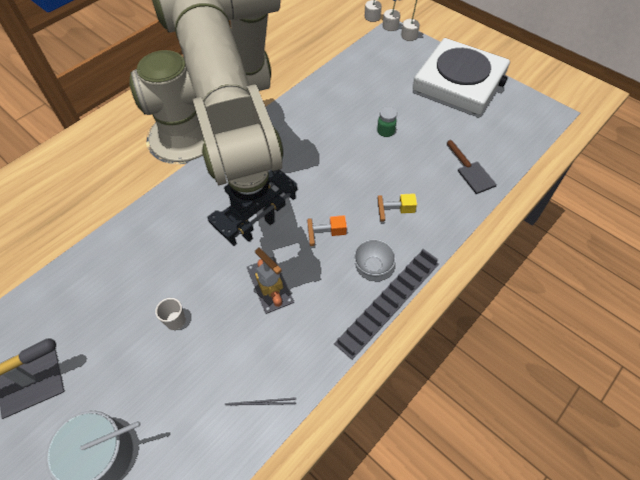

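```bash
python3 - <<'E'
from h import *
print(bot.hand_in())
E
```

```text
the job is handed in; nothing more can be done
None
```

The valve is open to its stop and the key is seated on the stem with the gripper clear above it. I handed the job in just after 31.75 s.

**What I did:**
- I picked the aluminium key by its neck, stood it upright on its socket end and let go.
- I took it again by the crossbar from above and lowered it onto the stem, at about -113.6° against a measured flat direction of about -113.5°. It went in without force.
- It met the collar with its open end at 46 mm, so it was fully home while the valve was still closed.
- I then turned it anticlockwise until it hit the stop and released it.

**Last checks:**
- **Turn:** the moment held at about 0.12 N m for most of the turn, then rose to about 0.36–0.40 N m at the end, with the key starting to lag the gripper. I read that as the stop; I could not see the stem itself.
- **Seating:** the bar's top measured 151.5 mm (152 expected) and the block's top 87.7 mm (88 expected), so the key is upright and home.
- **Bystanders:** the bowl, jar and cup look unmoved, and the orange and yellow keys were not touched.

**What disagreed:** the key rests about 19° past the valve's pipe line, where the stated play of 0.25 rad allows about 14°. I put the difference down to flexing and angle-measurement error. Also, my first tilted approach to the lying key ran into joint 4's range limit; I redid it with less tilt before gripping.

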